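# Load the demagnetising chamber and wind its clockwork timer

### The job

Put every steel hand tool lying loose on the bench in front of you (the screwdrivers, the torque wrench and the tweezers, however many are out) down through the port in the roof of the grey demagnetising chamber, without bumping the gripper against the port's rim. Then slide the shutter fully shut over the port, and after that wind the timer's key clockwise, by repeated part turns, right up to its stop. Leave the marker pen, the brush and the tape roll where they are.

Things in the scene. Friction and masses are not known exactly. Their poses are not given: they have to be found in the camera images.
- chamber: Grey sheet-metal chamber fixed to the bench, 150 x 230 mm, 70 mm high; roof 6 mm thick, floor 8 mm above the bench, inside 138 x 218 x 56 mm. Origin on the bench below the port's centre; x points away from the robot, y along the chamber to the left, z up. Two guide rails, tops at 81 mm, run along x at y = +-113 mm. Black timer block, 110 x 90 x 70 mm, on its +y end, centred at y = 160 mm.
- port_rim: The port, a rectangular opening in the chamber's roof lined with an aluminium collar 4 mm wide whose top is at 71 mm. Clear opening 90 mm along x by 200 mm along y, centred on x = y = 0. Origin and axes as the chamber's.
- shutter (a joint): Position of the flat sliding shutter above the roof, in m: 0 = fully shut over the port, 0.104 = fully open (it starts 0.094 to 0.103, behind the port). It slides along the chamber's x, grows away from the robot, takes about 3 N and stays where it is left.
- shutter_grip (a point): Centre of the shutter's upright black handle, a bar 14 mm thick along the chamber's x, 60 mm long along its y, 26 mm tall, standing on the middle of the shutter; centre 90 mm above the bench, top at 102 mm. Axes as the chamber's.
- key (a joint): Angle of the timer key in rad, growing clockwise seen from above; starts 0 to 0.6, stop at 7.0. A spring works against the winding (about 0.15 N m at first, 0.26 N m near the stop); a brake inside holds the key where it is let go, but it can be turned back by force.
- key_grip (a point): Grip point of the key, on its upright axis in the middle of the timer block: a flat upright bar 62 mm long, 10 mm thick and 30 mm tall, from 86 to 116 mm above the bench; this point 103 mm above the bench. x runs along the bar, y across its thickness (grip across it from above), z up; it turns with the key.
- driver_red_grip (a point): Middle of the handle of the medium screwdriver, 154 mm long (red handle 75 mm long, 16 mm thick; thin blade). The tool's own middle lies 35 mm from this point along -y, its handle end 38 mm along +y. Point 7.5 mm above what it lies on. Axes: y runs along the tool towards its handle end, z up as it lies.
- driver_black_grip (a point): Middle of the handle of the longest screwdriver, 168 mm long (black handle 75 mm long, 18 mm thick; thin blade). The tool's own middle lies 43 mm from this point along -y, its handle end about 40 mm along +y. Point 8.5 mm above what it lies on. Axes: y runs along the tool towards its handle end, z up as it lies.
- driver_blue_grip (a point): Middle of the handle of the shortest screwdriver, 134 mm long (blue handle 75 mm long, 14 mm thick; thin blade). The tool's own middle lies 25 mm from this point along -y, its handle end 40 mm along +y. Point 6.5 mm above what it lies on. Axes: y runs along the tool towards its handle end, z up as it lies.
- torque_wrench_grip (a point): Middle of the grip of the connector torque wrench, 135 mm long (blue grip 75 mm long, 16 mm thick; narrower steel head). The tool's own middle lies 30 mm from this point along -y, its grip end 38 mm along +y. Point 7 mm above what it lies on. Axes: y runs along the tool towards its grip end, z up as it lies.
- tweezers_a_grip (a point): Middle of the pale steel tweezers, 122 mm long, 12 mm wide, 10 mm high, lying on their side. Point 5 mm above what they lie on; y runs along them, z up.
- marker_0_grip (a point): Middle of the white marker pen with a dark cap, 129 mm long, 12 mm thick, lying among the tools. It stays where it is. y along the pen.
- roll_mid (a point): Middle of a roll of masking tape lying flat at the left, 85 mm across, 30 mm high. It stays where it is.
- brush_mid (a point): Middle of a small orange brush, 122 mm long, 11 mm wide, 8 mm high, lying across the bench in front of the chamber. It stays where it is.

How it is judged:
By the outcome, as a careful person would: the job done as asked, in the order asked, and still so for the second after the job is handed in, with the robot touching nothing.
Of driver_red, driver_black, driver_blue, torque_wrench, tweezers_a only 3 to 5 are there at a start; the rules pass over those that are not, and their reading is None.
At some moment in a run one of driver_red, driver_black, driver_blue, torque_wrench, tweezers_a may be knocked a few centimetres aside while the robot is not near it.
Once in a run the grip may slacken for a moment while it holds something.
It also fails if it takes over 208 s, if anything falls off the work surface, if the arm or the gripper's body presses on something with over 40 N, if the wrist force passes 120 N, or if a joint passes its speed limit or range.

### The arm

A 6-joint arm with a two-finger parallel gripper is mounted at the origin on a cart in front of the work surface, level with it; the furniture and walls round the work are solid. World frame = base frame: x ahead of the robot, y to its left, z up, the work surface at z = 0. Lengths are in m, angles in rad, forces in N, time in s.
With the tool pointing down it reaches from about 0.375 to 0.9 m from the base axis. Payload 3.1 kg.
Tool frame: the origin (TCP) lies between the finger pads; the fingertips stand 17 mm ahead of it and the grasp point (between the pads) lies 2 mm behind it (env.tip_reach is the z of the fingertips in the tool frame, in m); z points along the fingers, y is the line along which they close (so a half turn about z gives the same grasp; the last joint's range is limited). The gripper opens to 85 mm and grips with 20 to 120 N. Pads are 22 mm wide; open, the fingers measure 114 mm over their backs; the gripper's body (76 mm by 85 mm) begins 54 mm behind the grasp point. The pads swing forward as they close: fully open they stand 13 mm farther back than shut.
Start: joints at [-1.405, 0.527, 1.433, -0, 1.181, -0.178], TCP at [0.211, -0.588, 0.227] pointing down, gripper open.
Joint ranges: [-3.08, 3.08], [-0.75, 2.2], [0.22, 2.44], [-1.43, 4.57], [0, 2.65], [-2.85, 2.85]. Speed limits (rad/s): [2.79, 2.79, 3.14, 3.14, 3.14, 3.14].

### API

Orientations are given as a rotation vector (axis times angle).
In Python, from cell import env gives the robot as it stands.
- The arm moves only by the tool jog_arm, never from a script. Its argument "plan" is a list of rows, each a list of 3 entries, a list of its own where there are three numbers: the shift along the tool's x, y, z normalised to -1 to 1, where 1 is 200 mm, then the turn about the tool's z normalised to -1 to 1, where 1 is 0.15 rad, then the opening, from -1 (shut) to 1 (fully open). In form: [[[dx, dy, dz], twist, grip], ...]. A call has 1 to 8 rows; each row shifts and turns the commanded pose from where the row before left it, along the tool's axes as they then stand; what a row does not reach is not made up. A row lasts 1/8 s, in which the tool goes at most 62.5 mm and 10.7 degrees, less where a joint would pass 70% of its speed; a pose out of reach is approached as far as the arm can. A call with a number of a shift or a turn outside -1 to 1 is refused whole. A call with a gripper value outside its range is refused whole. The fingers move at their own pace and stop on an object; the grip force is fixed at half the most. Time passes only in rows, so rows that do not move let the fingers close. It gives the time, the measured TCP pose, the force, the opening and the grip force at its end, in the units of the state.
- env.observe(): the state, without advancing time (a new reading comes with each control period).
- env.read_camera(name): name is "side" or "top"; returns a dict with "img" (420x560x3 uint8, red, green, blue), "mtx" (3x3 intrinsics, pixels), "extrinsics" (4x4, takes a point from world to camera coordinates). Camera axes: x right, y down, z forward; pixel columns grow to the right and rows downward; lengths in m; the calibration is good to about 2 mm. A picture is of the moment at which its call begins. There is no depth.
- env.job_done(): hands the job in; it is judged then, once.
The state is a dict: "clock": time; "joint_pos": joint angles; "joint_velocities": joint speeds; "joint_efforts": joint torques, N m; "eef_pos": TCP position; "orientation": TCP orientation; "ft_force": force on the tool from outside, world axes, zero at the start; "ft_torque": the same for the moment, N m; "finger_gap": finger opening in m; "grip_force": force on a finger pad.
Only numpy, scipy, OpenCV 4.12 (cv2) and the standard library are available. Lean on these libraries where they do the work, as an engineer would, in place of code of your own. Each camera call takes 0.05 s, during which the arm holds its last target. There are 200 camera calls.

## Working session

There is one attempt and no reset: what is moved stays moved. The work goes in short steps, Python scripts to look and compute and a tool call to move; the robot and the scene stay as the last step left them, time stands still between calls to the robot, and variables do not carry over. Pictures are saved under pics/ and viewed, at most 14 in all, crops included, and the job is handed in when it is done.

Besides the shell and the picture viewer there is one more tool, called by a JSON object that holds its "op" and its "data". jog_arm: Moves the arm, as the interface text tells. Scaled input: -1 to 1 covers 200 mm each way for a shift and 0.15 rad each way for a turn. Its arguments: {"type":"object","properties":{"plan":{"type":"array"}},"required":["plan"]}

```bash
ls; mkdir -p pics; python3 - <<'E'
from cell import env
import cv2
s=env.observe()
for k,v in s.items(): print(k,v)
print(env.tip_reach)
for n in("side","top"):
    c=env.read_camera(n); cv2.imwrite(f"pics/{n}0.png",c["img"][:,:,::-1]); print(n,c["mtx"],c["extrinsics"])
E
```

```text
pics
clock 0.0
joint_pos [-1.40550098e+00  5.28501513e-01  1.43392075e+00  9.93282143e-06
  1.18140013e+00 -1.78500167e-01]
joint_velocities [-0.00086091  0.00110506  0.0007213   0.00080315  0.00019889  0.00133783]
joint_efforts [ 1.36314553e-03 -4.42348945e+01 -1.78025991e+01 -1.12613106e-04
  8.48135969e-03 -7.81912263e-06]
eef_pos [ 0.21057133 -0.58767643  0.22570605]
orientation [-3.09309587e+00 -5.36989871e-01 -3.75254496e-05]
ft_force [ 0.18344655 -0.09592796  0.67951818]
ft_torque [-0.00547567  0.01011549  0.03398147]
grip_force 0.0
finger_gap 0.08514996141317259
0.017
side [[467.85278153   0.         279.52645522]
 [  0.         467.85278153 208.6450256 ]
 [  0.           0.           1.        ]] [[-0.97207425 -0.23462982 -0.00452808  0.48688725]
 [-0.07733873  0.33851333 -0.93777793  0.10875689]
 [ 0.22156348 -0.91123958 -0.34720606  1.42985567]
 [ 0.          0.          0.          1.        ]]
top [[400.01191308   0.         280.13465875]
 [  0.         400.01191308 208.77031442]
 [  0.           0.           1.        ]] [[ 0.02458112 -0.9995923   0.01452617  0.04955479]
 [-0.99348058 -0.0260437  -0.11098677  0.49820393]
 [ 0.11131984 -0.01170329 -0.99371572  1.50641554]
 [ 0.          0.          0.          1.        ]]
```

View pics/side0.png

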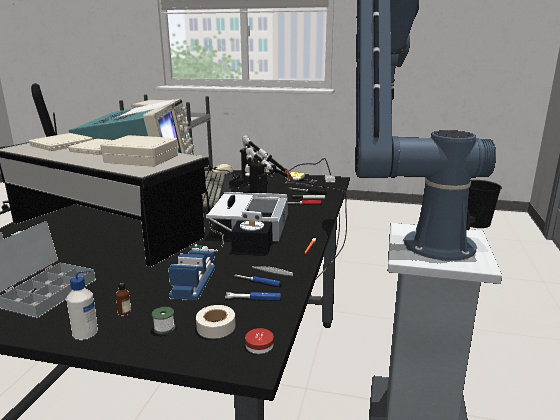

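View pics/top0.png

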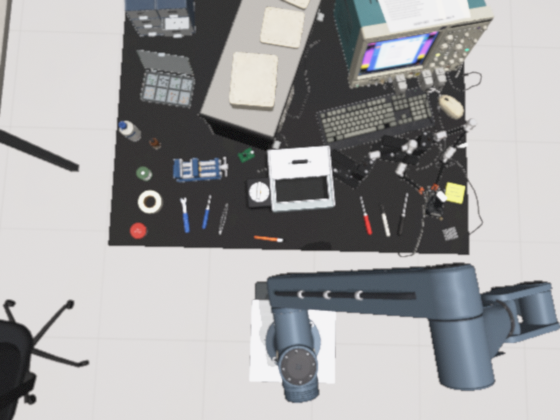

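The top view shows the chamber near (300,180). To its left are the wrench (184,213), blue driver (207,210) and tweezers (223,218). To its right are the red driver (366,213), marker (385,220) and black driver (403,213). Next I'll zoom in.

```bash
python3 - <<'E'
import cv2
a=cv2.imread("pics/top0.png")[140:250,165:425]; cv2.imwrite("pics/topc.png",cv2.resize(a,None,fx=3,fy=3,interpolation=cv2.INTER_CUBIC))
a=cv2.imread("pics/side0.png")[165:310,180:345]; cv2.imwrite("pics/sidec.png",cv2.resize(a,None,fx=4,fy=4,interpolation=cv2.INTER_CUBIC))
E
```

```text
(no output)
```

View pics/topc.png

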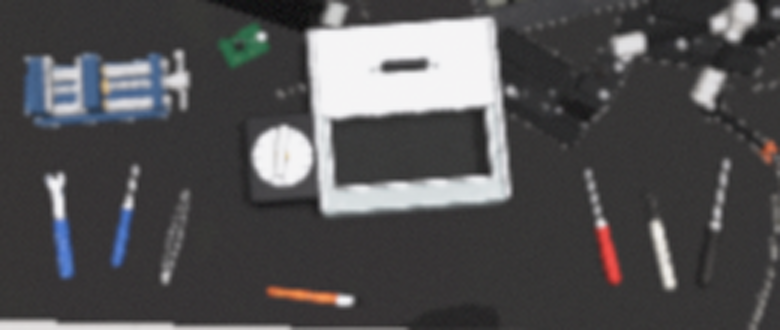

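View pics/sidec.png

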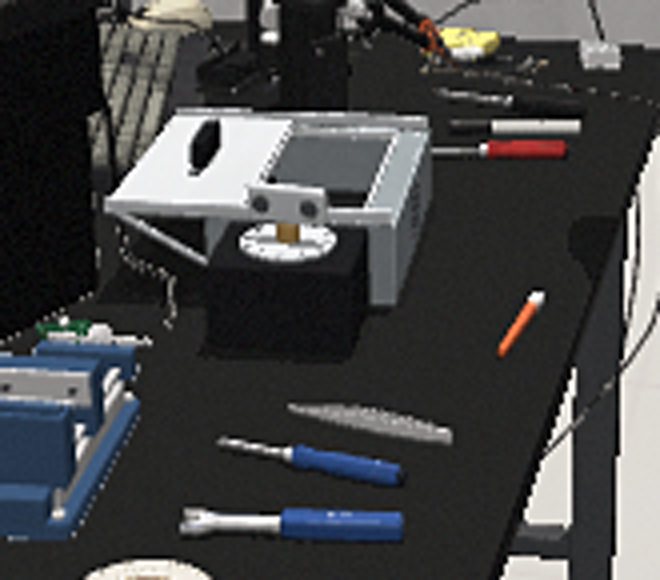

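The crops show all five tools out with handles towards the robot. The port is dark at crop corners (330,117), (487,106), (490,172), (335,187), the shutter handle is at (405,66), and the key is at (281,155) with its bar about along x. Now I'll measure with masks and rays.

```bash
cat > h.py <<'E'
import numpy as np, cv2
from cell import env
def cam(n):
    c=env.read_camera(n); return dict(img=c["img"],K=np.array(c["mtx"]),E=np.array(c["extrinsics"]))
def ray(c,p):
    R,t=c["E"][:3,:3],c["E"][:3,3]; d=R.T@np.linalg.solve(c["K"],[p[0],p[1],1]); return -R.T@t,d/np.linalg.norm(d)
def plane(c,p,z):
    o,d=ray(c,p); return o+d*(z-o[2])/d[2]
def tri(a,p,b,q):
    P=[c["K"]@c["E"][:3] for c in(a,b)]
    X=cv2.triangulatePoints(P[0],P[1],np.array(p,float).reshape(2,1),np.array(q,float).reshape(2,1)); return X[:3,0]/X[3,0]
def blobs(c,lo,hi,roi,amin=12):
    u0,v0,u1,v1=roi; h=cv2.cvtColor(c["img"],cv2.COLOR_RGB2HSV)[v0:v1,u0:u1]
    n,l,s,ce=cv2.connectedComponentsWithStats(cv2.inRange(h,np.array(lo),np.array(hi)),connectivity=8)
    out=[]
    for i in range(1,n):
        if s[i,4]>=amin:
            y,x=np.nonzero(l==i); pts=np.c_[x,y].astype(float)+[u0,v0]
            m=pts.mean(0); ev=np.linalg.svd(pts-m,full_matrices=False)[2][0]; pr=(pts-m)@ev
            out.append((m,m+ev*pr.min(),m+ev*pr.max(),int(s[i,4])))
    return out
def pose():
    s=env.observe(); r=cv2.Rodrigues(np.array(s["orientation"],float))[0]
    return np.array(s["eef_pos"]),np.arctan2(r[1,1],r[0,1]),s
def to(xyz,psi=None):
    """shift in tool units (of 200 mm) and twist units (0.15 rad) from measured pose"""
    p,a,s=pose(); d=np.array(xyz)-p
    sh=np.array([d@[-np.sin(a),np.cos(a),0],d@[np.cos(a),np.sin(a),0],-d[2]])/0.2
    print("t",round(s["clock"],2),"pos",p.round(4),"psi",round(a,3),"shift",sh.round(3),"twist",None if psi is None else round((a-psi)/0.15,2),"j6",round(s["joint_pos"][5],2))
E
python3 - <<'E'
from h import *
np.set_printoptions(precision=4,suppress=True)
T,S=cam("top"),cam("side")
def show(nm,c,bl,z):
    for m,a,b,n in bl: print(nm,n,"px",m.round(1),"mid",plane(c,m,z),"ends",plane(c,a,z)[:2],plane(c,b,z)[:2])
rt=(170,185,420,245); rs=(220,180,330,310)
show("T blue",T,blobs(T,(100,120,60),(125,255,255),rt),.008); show("S blue",S,blobs(S,(100,120,60),(125,255,255),rs),.008)
show("T red",T,blobs(T,(172,120,60),(180,255,255),rt)+blobs(T,(0,180,60),(4,255,255),rt),.008); show("S red",S,blobs(S,(170,120,60),(180,255,255),rs)+blobs(S,(0,180,60),(4,255,255),rs),.008)
show("T tw",T,blobs(T,(0,0,75),(180,70,255),(214,200,236,240)),.005); show("S tw",S,blobs(S,(0,0,75),(180,70,255),(250,262,296,277)),.005)
t=lambda u,v:((u+.5)/3-.5+165,(v+.5)/3-.5+140)
s=lambda u,v:((u+.5)/4-.5+180,(v+.5)/4-.5+165)
print("marker"); show("T",T,blobs(T,(0,0,120),(180,70,255),(378,200,394,240)),.006)
print("black: blade tip, junction, end",[plane(T,t(*p),.008) for p in((727,160),(716,228),(706,285))])
print("black side: tip,junction,end",[plane(S,s(*p),.008) for p in((437,92),(512,101),(583,105))])
print("port corners FL,FR,NR,NL",[plane(T,t(*p),.071)[:2] for p in((330,117),(487,106),(490,172),(335,187))])
print("chamber near corners L,R",[plane(T,t(*p),.070)[:2] for p in((322,212),(510,198))])
print("handle",plane(T,t(405,66),.102),"tri",tri(T,t(405,66),S,s(206,128)))
print("key",plane(T,t(281,155),.116),"tri",tri(T,t(281,155),S,s(288,190)))
print("key ends T",[plane(T,t(*p),.116)[:2] for p in((279,125),(285,181))])
print("near L roof corner tri",tri(T,t(322,212),S,s(392,222)))
E
```

```text
T blue 74 px [205.1 219. ] mid [0.4517 0.3507 0.008 ] ends [0.4862 0.3458] [0.4171 0.3556]
T blue 89 px [186.  222.4] mid [0.4366 0.4233 0.008 ] ends [0.4699 0.429 ] [0.3998 0.417 ]
S blue 140 px [266.  280.7] mid [0.4514 0.3528 0.008 ] ends [0.4887 0.3475] [0.4159 0.358 ]
S blue 215 px [264.8 295.7] mid [0.435  0.4249 0.008 ] ends [0.4711 0.4305] [0.3983 0.4192]
S red 35 px [308.1 202.1] mid [ 0.4545 -0.269   0.008 ] ends [ 0.477  -0.2642] [ 0.4289 -0.2745]
T tw 147 px [222.9 219.3] mid [0.4526 0.2826 0.005 ] ends [0.5165 0.2695] [0.3951 0.2944]
S tw 185 px [273.4 269.9] mid [0.4491 0.2851 0.005 ] ends [0.5124 0.2754] [0.395  0.2935]
marker
T 99 px [385.5 224.3] mid [ 0.4492 -0.349   0.006 ] ends [ 0.4931 -0.3394] [ 0.4041 -0.3588]
black: blade tip, junction, end [array([ 0.5741, -0.4335,  0.008 ]), array([ 0.4845, -0.4182,  0.008 ]), array([ 0.4103, -0.4045,  0.008 ])]
black side: tip,junction,end [array([ 0.5642, -0.428 ,  0.008 ]), array([ 0.4829, -0.4155,  0.008 ]), array([ 0.4104, -0.4185,  0.008 ])]
port corners FL,FR,NR,NL [array([0.6051, 0.086 ]), array([ 0.6245, -0.1106]), array([ 0.5409, -0.1153]), array([0.5169, 0.0775])]
chamber near corners L,R [array([0.4854, 0.0928]), array([ 0.509 , -0.1408])]
handle [ 0.6655 -0.0048  0.102 ] tri [ 0.6659 -0.0048  0.1017]
key [0.5484 0.1438 0.116 ] tri [0.5498 0.1442 0.1116]
key ends T [array([0.5851, 0.1474]), array([0.5168, 0.138 ])]
near L roof corner tri [0.4846 0.0927 0.0722]
```

{"op": "jog_arm", "data": {"plan": [[[0.235, -0.072, 0.06], 0, 0.1], [[0.235, -0.072, 0.06], 0, 0.1], [[0.235, -0.072, 0.06], 0, 0.1], [[0.235, -0.072, 0.06], 0, 0.1], [[0.235, -0.072, 0.06], 0, 0.1], [[0.235, -0.073, 0.06], 0, 0.1], [[0, 0, 0], 1, 0.1], [[0, 0, 0], 1, 0.1]]}}

```text
clock: 1.2
eef_pos: [0.4477, -0.4107, 0.1542]
orientation: [-3.14, -0.064, 0.001]
ft_force: [-0.5, -0.7, -0.2]
finger_gap: 0.0465
grip_force: 0.0
```

{"op": "jog_arm", "data": {"plan": [[[0, 0, 0], 1, 0.1], [[0, 0, 0], 0.46, 0.1], [[0, 0, 0], 0, 0.1]]}}

```text
clock: 1.58
eef_pos: [0.447, -0.4117, 0.1545]
orientation: [-3.129, 0.273, 0.0]
ft_force: [0.2, 0.2, 0.1]
finger_gap: 0.047
grip_force: 0.0
```

```bash
python3 - <<'E'
from h import *
to((.447,-.411,.020),-1.746)
print(env.observe()["finger_gap"],env.observe()["ft_force"])
a,b=cam("top")["img"][150:260,330:470],cam("side")["img"][150:230,270:350]
cv2.imwrite("pics/b1.png",np.hstack([cv2.resize(a,(440,346),interpolation=cv2.INTER_CUBIC),cv2.resize(b,(346,346),interpolation=cv2.INTER_CUBIC)])[:,:,::-1])
E
```

```text
t 1.57 pos [ 0.447  -0.4117  0.1545] psi -1.745 shift [-0.    -0.003  0.673] twist 0.01 j6 0.82
0.046963555243843255 [0.18214364 0.17047547 0.10863709]
```

View pics/b1.png

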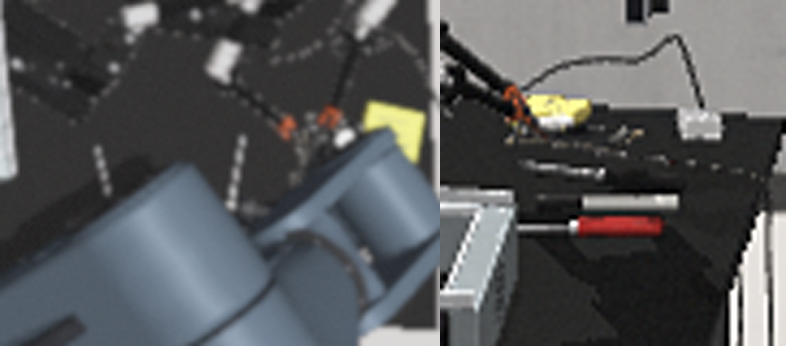

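The picture shows the tool roughly in line above the black driver: blade at (235,170) on the left, driver at (565,170) in the side crop, not disturbed. I'll go down and grip.

{"op": "jog_arm", "data": {"plan": [[[0, 0, 0.2], 0, 0.1], [[0, 0, 0.2], 0, 0.1], [[0, 0, 0.2], 0, 0.1], [[0, 0, 0.03], 0, 0.1], [[0, 0, 0.03], 0, 0.1], [[0, 0, 0], 0, 0.1]]}}

```text
clock: 2.42
eef_pos: [0.4476, -0.4126, 0.0238]
orientation: [3.128, -0.274, 0.002]
ft_force: [0.2, -1.4, -0.5]
finger_gap: 0.0465
grip_force: 0.0
```

{"op": "jog_arm", "data": {"plan": [[[0, 0, 0], 0, -1], [[0, 0, 0], 0, -1], [[0, 0, 0], 0, -1], [[0, 0, 0], 0, -1], [[0, 0, 0], 0, -1]]}}

```text
clock: 3.05
eef_pos: [0.447, -0.4118, 0.0227]
orientation: [-3.129, 0.275, 0.0]
ft_force: [-0.2, 0.8, 0.6]
finger_gap: 0.0001
grip_force: 0.0
```

```bash
python3 - <<'E'
from h import *
a,b=cam("top")["img"][150:260,330:470],cam("side")["img"][160:220,260:340]
cv2.imwrite("pics/b2.png",np.hstack([cv2.resize(a,(280,220)),cv2.resize(b,(500,375),interpolation=cv2.INTER_CUBIC)[:220] if 0 else cv2.resize(b,(293,220))])[:,:,::-1]) 
c=np.vstack([cv2.resize(a,(420,330),interpolation=cv2.INTER_CUBIC)])
d=cv2.resize(b,(440,330),interpolation=cv2.INTER_CUBIC)
cv2.imwrite("pics/b2.png",np.clip(np.hstack([c[:,:360],d]).astype(float)*1.8,0,255).astype(np.uint8)[:,:,::-1])
E
```

```text
(no output)
```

View pics/b2.png

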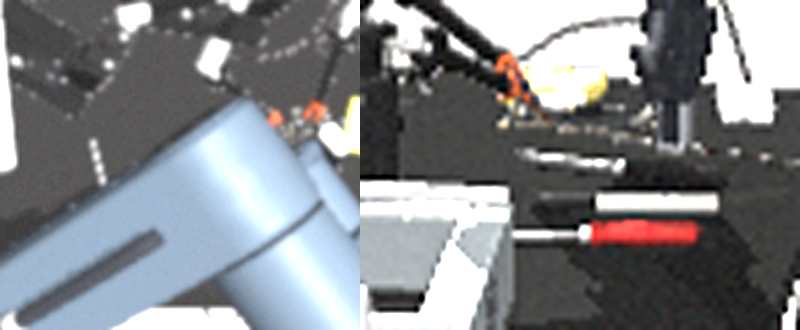

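The side crop shows the shut fingertips at (675,148), past the black handle at (625-735,165-175). The handle therefore lies nearer the camera, at larger y, than I measured. I'll remeasure it in brightened pixels.

```bash
python3 - <<'E'
from h import *
np.set_printoptions(precision=4,suppress=True)
S=cam("side"); pr=lambda X:(lambda q:q[:2]/q[2])(S["K"]@(S["E"]@np.r_[X,1])[:3])
print("tip proj",pr([.447,-.412,.006]))
for u,v in((525,155),(620,165),(680,172),(735,178)):
    p=(260+(u-360)/5.5,160+v/5.5); print(p,plane(S,p,.0085))
g=cv2.cvtColor(S["img"],cv2.COLOR_RGB2GRAY); print(g[182:200,302:332])
i=cv2.imread("pics/top0.png"); print(cv2.cvtColor(i,cv2.COLOR_BGR2GRAY)[190:240,396:412])
E
```

```text
tip proj [316.1753 191.2054]
(290.0, 188.1818181818182) [ 0.5577 -0.4201  0.0085]
(307.27272727272725, 190.0) [ 0.4838 -0.412   0.0085]
(318.1818181818182, 191.27272727272728) [ 0.4378 -0.4054  0.0085]
(328.1818181818182, 192.36363636363637) [ 0.3964 -0.4004  0.0085]
[[ 41  38  48  44  47  44  44  72  70  58  45 110  57  28  26  23  98  89
   55  38  40  37  36  36  85  66  70  52  53  84]
 [ 63  75  79  49  41  39  30  31  31  50  36  56  54  27  28  23 101  88
   54  41  38  38  40  37  35  34  34  36  36  36]
 [ 44  58  55  60  77  87  82  43  44  40  35  34  54  26  27  25 101  81
   50  37  42  40  40  40  42  40  39  38  41  37]
 [ 39  39  39  40  89  61  64  55  61  90 141  39  71  25  24  19  98  81
   51  36  37  37  40  41  40  40  39  42  42  39]
 [ 39  36  40  39  48  40  40  43  43  47  67  41 100  97  98  69 123  52
   83 124  40  40  42  40  38  38  38  38  38  40]
 [ 37  40  37  38  37  39  39  39  38  39  37  37  68  67  84 100  90  37
   49  59  80  23  20  32  42  82 114  41  39  39]
 [ 30  34  29  33  35  33  35  41  41  44  41  38  43  41  46  53  48  36
   37  3
[... 4069 characters left out ...]
  55  54  53  54  55  51  55]
 [ 50  42  39  47  60  65  60  54  53  55  54  54  53  54  55  53]
 [ 49  39  40  53  65  66  59  53  52  54  53  57  53  55  54  56]
 [ 47  41  41  54  67  66  55  53  53  53  52  55  53  53  55  54]
 [ 49  37  39  52  64  58  53  53  52  53  54  55  53  52  55  54]
 [ 47  40  40  45  54  51  52  53  54  55  54  51  55  54  54  54]
 [ 52  47  40  43  47  50  51  52  53  55  53  55  55  55  54  54]
 [ 51  50  49  48  52  53  53  53  52  54  53  54  54  52  52  55]
 [ 53  52  54  52  52  55  55  54  54  54  54  53  52  54  54  53]
 [ 54  54  51  53  54  56  54  53  55  54  54  52  53  53  55  53]
 [ 55  54  55  55  51  53  55  55  54  55  54  55  56  54  54  52]]
```

{"op": "jog_arm", "data": {"plan": [[[0, 0, -0.2], 0, -1], [[0, -0.025, 0], 0, 0.1], [[0, 0, 0], 0, 0.1], [[0, 0, 0], 0, 0.1], [[0, 0, 0.1], 0, 0.1], [[0, 0, 0.1], 0, 0.1], [[0, 0, 0.01], 0, 0.1], [[0, 0, 0], 0, 0.1]]}}

```text
clock: 4.2
eef_pos: [0.4477, -0.4067, 0.0202]
orientation: [-3.129, 0.275, 0.001]
ft_force: [-0.3, 0.3, 0.9]
finger_gap: 0.0473
grip_force: 0.0
```

{"op": "jog_arm", "data": {"plan": [[[0, 0, 0.01], 0, 0.1], [[0, 0, 0], 0, 0.1]]}}

```text
clock: 4.45
eef_pos: [0.4481, -0.4071, 0.0192]
orientation: [3.129, -0.275, 0.001]
ft_force: [-0.1, -0.4, 0.0]
finger_gap: 0.0472
grip_force: 0.0
```

{"op": "jog_arm", "data": {"plan": [[[0, 0, 0.01], 0, 0.1], [[0, 0, 0], 0, 0.1]]}}

```text
clock: 4.7
eef_pos: [0.4479, -0.4069, 0.0168]
orientation: [3.13, -0.275, 0.0]
ft_force: [-0.5, -0.1, 0.6]
finger_gap: 0.0471
grip_force: 0.0
```

{"op": "jog_arm", "data": {"plan": [[[0, 0, 0], 0, -1], [[0, 0, 0], 0, -1], [[0, 0, 0], 0, -1], [[0, 0, 0], 0, -1]]}}

```text
clock: 5.2
eef_pos: [0.4479, -0.4069, 0.0167]
orientation: [3.13, -0.275, 0.0]
ft_force: [-0.6, -0.1, -0.2]
finger_gap: -0.0001
grip_force: 0.0
```

```bash
python3 - <<'E'
from h import *
S=cam("side")
im=cv2.resize(S["img"][165:215,280:345],None,fx=12,fy=12,interpolation=cv2.INTER_NEAREST)
cv2.imwrite("pics/b3.png",np.clip(im.astype(float)*2.2,0,255).astype(np.uint8)[:,:,::-1])
E
```

```text
(no output)
```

View pics/b3.png

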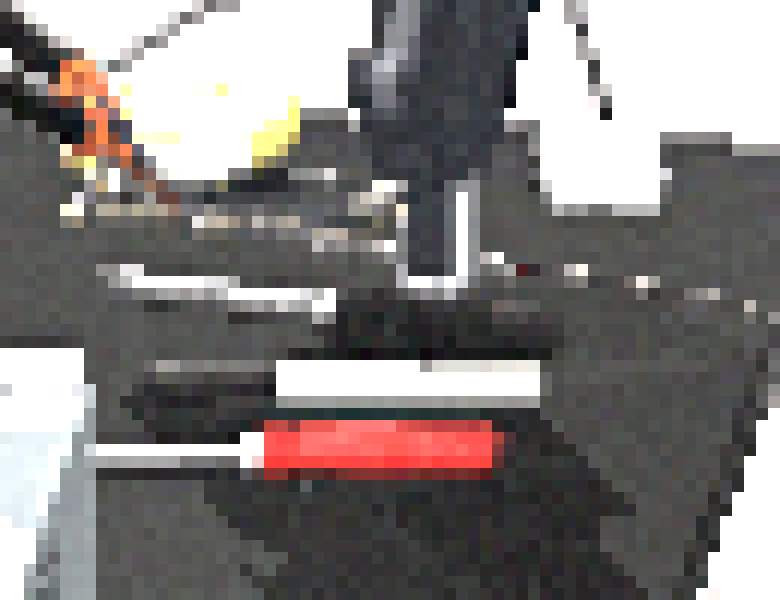

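The fingertip bottom edge is at (435,285), full-frame (316,189), about 17 mm above the bench. The real tips sit near TCP height, so they closed over the handle. I'll open and feel downwards in small steps.

{"op": "jog_arm", "data": {"plan": [[[0, 0, 0], 0, 0.1], [[0, 0, 0], 0, 0.1], [[0, 0, 0], 0, 0.1], [[0, 0, 0.01], 0, 0.1], [[0, 0, 0.01], 0, 0.1], [[0, 0, 0], 0, 0.1]]}}

```text
clock: 6.0
eef_pos: [0.4477, -0.4067, 0.0124]
orientation: [-3.129, 0.275, 0.001]
ft_force: [-0.1, 0.7, 0.1]
finger_gap: 0.0469
grip_force: 0.0
```

{"op": "jog_arm", "data": {"plan": [[[0, 0, 0.01], 0, 0.1], [[0, 0, 0], 0, 0.1]]}}

```text
clock: 6.25
eef_pos: [0.4478, -0.4068, 0.0105]
orientation: [-3.129, 0.275, 0.0]
ft_force: [0.2, 0.2, -0.1]
finger_gap: 0.0469
grip_force: 0.0
```

{"op": "jog_arm", "data": {"plan": [[[0, 0, 0.01], 0, 0.1], [[0, 0, 0], 0, 0.1]]}}

```text
clock: 6.5
eef_pos: [0.4478, -0.4068, 0.0085]
orientation: [-3.129, 0.275, 0.0]
ft_force: [-0.1, -0.4, 0.5]
finger_gap: 0.047
grip_force: 0.0
```

{"op": "jog_arm", "data": {"plan": [[[0, 0, 0], 0, -1], [[0, 0, 0], 0, -1], [[0, 0, 0], 0, -1], [[0, 0, 0], 0, -1]]}}

```text
clock: 7.0
eef_pos: [0.4483, -0.4086, 0.0098]
orientation: [3.126, -0.274, 0.003]
ft_force: [-1.8, -2.9, 5.5]
finger_gap: 0.0089
grip_force: 52.4
```

Gripped at a 9 mm gap, with the arm pushed up: that is the top of the round handle. I'll go deeper, feeling for the bench.

{"op": "jog_arm", "data": {"plan": [[[0, 0, 0], 0, 0.1], [[0, 0, 0], 0, 0.1], [[0, 0, 0], 0, 0.1], [[0, 0, 0.01], 0, 0.1], [[0, 0, 0.01], 0, 0.1], [[0, 0, 0], 0, 0.1]]}}

```text
clock: 7.75
eef_pos: [0.4477, -0.4067, 0.0044]
orientation: [-3.129, 0.275, 0.001]
ft_force: [-0.6, 0.1, 1.0]
finger_gap: 0.0473
grip_force: 0.0
```

{"op": "jog_arm", "data": {"plan": [[[0, 0, 0.01], 0, 0.1], [[0, 0, 0.01], 0, 0.1], [[0, 0, 0], 0, 0.1]]}}

```text
clock: 8.12
eef_pos: [0.4478, -0.4068, 0.0005]
orientation: [-3.129, 0.275, 0.0]
ft_force: [-0.2, 0.3, -0.3]
finger_gap: 0.0471
grip_force: 0.0
```

{"op": "jog_arm", "data": {"plan": [[[0, 0, 0], 0, -1], [[0, 0, 0], 0, -1], [[0, 0, 0], 0, -1], [[0, 0, 0], 0, -1]]}}

```text
clock: 8.62
eef_pos: [0.4479, -0.407, 0.001]
orientation: [3.129, -0.275, 0.0]
ft_force: [-0.5, 0.3, 2.5]
finger_gap: 0.0152
grip_force: 58.8
```

{"op": "jog_arm", "data": {"plan": [[[0, 0, 0], 0, 0.1], [[0, 0, 0], 0, 0.1], [[0, 0, 0.012], 0, 0.1], [[0, 0, 0.012], 0, 0.1], [[0, 0, 0], 0, 0.1]]}}

```text
clock: 9.25
eef_pos: [0.4477, -0.4067, -0.0045]
orientation: [-3.129, 0.275, 0.001]
ft_force: [0.2, -0.2, -0.5]
finger_gap: 0.0467
grip_force: 0.0
```

{"op": "jog_arm", "data": {"plan": [[[0, 0, 0], 0, -1], [[0, 0, 0], 0, -1], [[0, 0, 0], 0, -1], [[0, 0, 0], 0, -1]]}}

```text
clock: 9.75
eef_pos: [0.448, -0.407, -0.0038]
orientation: [3.129, -0.275, 0.0]
ft_force: [-1.2, -0.7, 1.5]
finger_gap: 0.0155
grip_force: 58.7
```

Firm grip at a 15.5 mm gap, unchanged with depth, so the pads are on the handle's sides. The usable height reading for grips is about -0.004. Lift and carry.

{"op": "jog_arm", "data": {"plan": [[[0, 0, -0.05], 0, -1], [[0, 0, -0.2], 0, -1], [[0, 0, -0.2], 0, -1], [[0, 0, -0.2], 0, -1], [[0, 0, -0.2], 0, -1], [[0, 0, 0], 0, -1]]}}

```text
clock: 10.5
eef_pos: [0.4494, -0.4088, 0.1701]
orientation: [3.123, -0.274, 0.009]
ft_force: [0.0, 0.2, -1.8]
finger_gap: 0.0155
grip_force: 58.7
```

{"op": "jog_arm", "data": {"plan": [[[0.04, -0.227, 0], 0, -1], [[0.04, -0.227, 0], 0, -1], [[0.04, -0.227, 0], 0, -1], [[0.04, -0.227, 0], 0, -1], [[0.04, -0.227, 0], 0, -1], [[0.04, -0.227, 0], 0, -1], [[0.04, -0.227, 0], 0, -1], [[0.04, -0.227, 0], 0, -1]]}}

```text
clock: 11.5
eef_pos: [0.5736, -0.0587, 0.1647]
orientation: [-3.129, 0.275, 0.004]
ft_force: [0.3, -0.2, -0.1]
finger_gap: 0.0151
grip_force: 58.7
```

{"op": "jog_arm", "data": {"plan": [[[0, 0, 0], -1, -1], [[0, 0, 0], -1, -1], [[0, 0, 0], -1, -1], [[0, 0, 0], -1, -1], [[0, 0, 0], -1, -1], [[0, 0, 0], -1, -1], [[0, 0, 0], -1, -1], [[0, 0, 0], -1, -1]]}}

```text
clock: 12.5
eef_pos: [0.5731, -0.0601, 0.1646]
orientation: [-2.732, -1.546, 0.003]
ft_force: [-0.7, 0.4, -0.3]
finger_gap: 0.0159
grip_force: 58.8
```

{"op": "jog_arm", "data": {"plan": [[[0, 0, 0], -1, -1], [[0, 0, 0], -1, -1], [[0, 0, 0], -1, -1], [[0, 0, 0], -1, -1], [[0, 0, 0], -0.33, -1], [[0, 0, 0], 0, -1]]}}

```text
clock: 13.25
eef_pos: [0.5732, -0.0601, 0.1648]
orientation: [-2.103, -2.331, 0.002]
ft_force: [-0.3, -0.2, -0.5]
finger_gap: 0.0154
grip_force: 58.8
```

```bash
python3 - <<'E'
from h import *
to((.5735,-.0588,.05),.105)
T,S=cam("top"),cam("side")
a=cv2.resize(T["img"][140:240,240:350],None,fx=3.5,fy=3.5,interpolation=cv2.INTER_CUBIC);b=cv2.resize(S["img"][135:245,200:310],None,fx=3.5,fy=3.5,interpolation=cv2.INTER_CUBIC)
a=cv2.copyMakeBorder(a,0,35,0,0,cv2.BORDER_CONSTANT)
cv2.imwrite("pics/p1.png",np.clip(np.hstack([a,b]).astype(float)*1.4,0,255).astype(np.uint8)[:,:,::-1])
E
```

```text
t 13.25 pos [ 0.5732 -0.0601  0.1648] psi 0.103 shift [0.006 0.002 0.574] twist -0.01 j6 -0.4
```

View pics/p1.png

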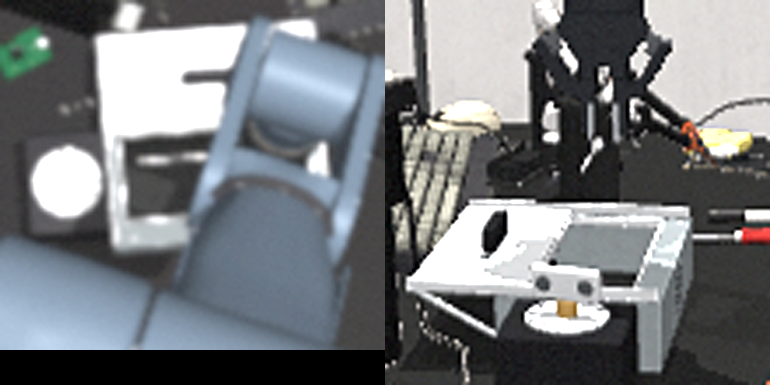

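The held driver lies along the port, blade tip at (138,158) in the top crop, level and inside the opening. Lower it, open narrowly and rise.

{"op": "jog_arm", "data": {"plan": [[[0, 0, 0.15], 0, -1], [[0, 0, 0.15], 0, -1], [[0, 0, 0.15], 0, -1], [[0, 0, 0.1], 0, -1], [[0, 0, 0.05], 0, -1], [[0, 0, 0], 0, -1]]}}

```text
clock: 14.1
eef_pos: [0.5738, -0.0603, 0.0453]
orientation: [-2.103, -2.332, 0.001]
ft_force: [-0.1, -0.5, -1.2]
finger_gap: 0.0158
grip_force: 58.8
```

{"op": "jog_arm", "data": {"plan": [[[0, 0, 0], 0, -0.3], [[0, 0, 0], 0, -0.3], [[0, 0, 0], 0, -0.3], [[0, 0, -0.1], 0, -0.3], [[0, 0, -0.2], 0, -0.3], [[0, 0, -0.25], 0, -0.3], [[0, 0, -0.05], 0, 0.1]]}}

```text
clock: 14.98
eef_pos: [0.5765, -0.061, 0.1698]
orientation: [2.099, 2.328, 0.005]
ft_force: [0.9, -0.8, 0.3]
finger_gap: 0.0458
grip_force: 0.0
```

```bash
python3 - <<'E'
from h import *
to((.45,-.27,.12),-1.3)
T,S=cam("top"),cam("side"); cv2.imwrite("pics/t2.png",T["img"][:,:,::-1]);cv2.imwrite("pics/s2.png",S["img"][:,:,::-1])
for c,l in((T,(330,185,420,245)),(S,(290,180,330,215))):
    for lo,hi in(((170,100,60),(180,255,255)),((0,150,60),(6,255,255))):
        for m,a,b,n in blobs(c,lo,hi,l): print(n,m.round(1),plane(c,m,.008).round(4),plane(c,a,.008)[:2].round(4),plane(c,b,.008)[:2].round(4))
for lo,hi in(((0,0,0),(180,255,26)),): 
    for m,a,b,n in blobs(S,lo,hi,(295,180,335,200)): print("dark?",n,m.round(1),plane(S,m,.008).round(3))
E
```

```text
t 14.97 pos [ 0.5765 -0.061   0.1698] psi 0.104 shift [-0.974 -0.737  0.249] twist 9.36 j6 -0.4
84 [367.5 225.2] [ 0.4436 -0.2783  0.008 ] [ 0.4776 -0.2694] [ 0.4096 -0.2871]
78 [311.2 201.6] [ 0.4438 -0.2774  0.008 ] [ 0.4778 -0.2681] [ 0.4079 -0.2872]
dark? 12 [298.3 197.4] [ 0.501 -0.314  0.008]
```

Released cleanly. Red driver: both views agree on handle middle (0.4437,-0.278), direction slope 0.26, so psi = -1.31.

{"op": "jog_arm", "data": {"plan": [[[-0.203, -0.152, 0], 0, 0.1], [[-0.203, -0.152, 0], 0, 0.1], [[-0.203, -0.152, 0], 0, 0.1], [[-0.203, -0.152, 0], 0, 0.1], [[-0.203, -0.152, 0], 0, 0.1], [[0, 0, 0], 1, 0.1], [[0, 0, 0], 1, 0.1], [[0, 0, 0], 1, 0.1]]}}

```text
clock: 16.08
eef_pos: [0.4427, -0.2773, 0.164]
orientation: [-2.573, -1.795, 0.001]
ft_force: [-0.2, 0.6, 0.2]
finger_gap: 0.0469
grip_force: 0.0
```

{"op": "jog_arm", "data": {"plan": [[[0, 0, 0.1], 1, 0.1], [[0, 0, 0.1], 1, 0.1], [[0, 0, 0.1], 1, 0.1], [[0, 0, 0.1], 1, 0.1], [[0, 0, 0.1], 1, 0.1], [[0, 0, 0.1], 1, 0.1], [[0, 0, 0], 0.43, 0.1], [[0, 0, 0], 0, 0.1]]}}

```text
clock: 17.08
eef_pos: [0.4428, -0.277, 0.0442]
orientation: [-3.112, -0.408, 0.004]
ft_force: [-0.2, -0.3, -0.6]
finger_gap: 0.047
grip_force: 0.0
```

```bash
python3 - <<'E'
from h import *
to((.4437,-.278,-.004),-1.31)
S=cam("side")
for m,a,b,n in blobs(S,(170,100,60),(180,255,255),(290,180,330,215))+blobs(S,(0,150,60),(6,255,255),(290,180,330,215)): print(n,m.round(1),plane(S,m,.008).round(4))
E
```

```text
t 17.07 pos [ 0.4428 -0.277   0.0442] psi -1.31 shift [0.003 0.006 0.241] twist -0.0 j6 0.54
75 [311.4 201.7] [ 0.443  -0.2759  0.008 ]
```

{"op": "jog_arm", "data": {"plan": [[[0, 0, 0.1], 0, 0.1], [[0, 0, 0.08], 0, 0.1], [[0, 0, 0.03], 0, 0.1], [[0, 0, 0.02], 0, 0.1], [[0, 0, 0.01], 0, 0.1], [[0, 0, 0], 0, 0.1]]}}

```text
clock: 17.88
eef_pos: [0.4441, -0.2781, -0.0019]
orientation: [3.115, 0.407, 0.0]
ft_force: [0.7, 1.1, 0.6]
finger_gap: 0.0469
grip_force: 0.0
```

{"op": "jog_arm", "data": {"plan": [[[0, 0, 0], 0, -1], [[0, 0, 0], 0, -1], [[0, 0, 0], 0, -1], [[0, 0, 0], 0, -1]]}}

```text
clock: 18.38
eef_pos: [0.4442, -0.2782, -0.0016]
orientation: [3.115, 0.407, 0.001]
ft_force: [-1.2, 0.9, 5.8]
finger_gap: 0.0132
grip_force: 58.8
```

{"op": "jog_arm", "data": {"plan": [[[0, 0, -0.05], 0, -1], [[0, 0, -0.2], 0, -1], [[0, 0, -0.2], 0, -1], [[0, 0, -0.2], 0, -1], [[0, 0, -0.2], 0, -1], [[0, 0, 0], 0, -1]]}}

```text
clock: 19.12
eef_pos: [0.4455, -0.2794, 0.1712]
orientation: [3.109, 0.406, 0.007]
ft_force: [-0.9, 0.6, -1.0]
finger_gap: 0.0134
grip_force: 58.9
```

{"op": "jog_arm", "data": {"plan": [[[0.147, -0.156, 0], 0, -1], [[0.147, -0.156, 0], 0, -1], [[0.147, -0.156, 0], 0, -1], [[0.147, -0.156, 0], 0, -1], [[0.147, -0.156, 0], 0, -1], [[0.147, -0.156, 0], 0, -1], [[0, 0, 0], -1, -1], [[0, 0, 0], -1, -1]]}}

```text
clock: 20.12
eef_pos: [0.5654, -0.0506, 0.1663]
orientation: [-3.015, -0.877, 0.004]
ft_force: [0.1, 0.6, -0.8]
finger_gap: 0.013
grip_force: 58.9
```

{"op": "jog_arm", "data": {"plan": [[[0, 0, 0], -1, -1], [[0, 0, 0], -1, -1], [[0, 0, 0], -1, -1], [[0, 0, 0], -1, -1], [[0, 0, 0], -1, -1], [[0, 0, 0], -1, -1], [[0, 0, 0], -1, -1], [[0, 0, 0], -0.43, -1]]}}

```text
clock: 21.12
eef_pos: [0.5651, -0.0515, 0.1664]
orientation: [-2.099, -2.334, 0.002]
ft_force: [-0.1, 0.1, -0.3]
finger_gap: 0.0134
grip_force: 58.9
```

```bash
python3 - <<'E'
from h import *
to((.5667,-.0518,.045),.105)
T,S=cam("top"),cam("side")
for c,l in((T,(260,140,350,245)),(S,(200,130,300,215))):
    for lo,hi in(((170,100,60),(180,255,255)),((0,150,60),(6,255,255))):
        for m,a,b,n in blobs(c,lo,hi,l,5): print(n,m.round(1),a.round(1),b.round(1),plane(c,m,.175).round(3))
E
```

```text
t 21.12 pos [ 0.5651 -0.0515  0.1664] psi 0.106 shift [-0.002  0.008  0.607] twist 0.01 j6 -0.39
22 [264.  173.6] [264.3 169.9] [263.6 178. ] [ 0.564 -0.047  0.175]
```

{"op": "jog_arm", "data": {"plan": [[[0, 0.004, 0.15], 0, -1], [[0, 0.004, 0.15], 0, -1], [[0, 0, 0.15], 0, -1], [[0, 0, 0.1], 0, -1], [[0, 0, 0.05], 0, -1], [[0, 0, 0], 0, -1]]}}

```text
clock: 21.98
eef_pos: [0.5673, -0.0515, 0.0471]
orientation: [-2.103, -2.332, 0.001]
ft_force: [0.3, 1.1, 0.2]
finger_gap: 0.0131
grip_force: 58.9
```

{"op": "jog_arm", "data": {"plan": [[[0, 0, 0], 0, -0.3], [[0, 0, 0], 0, -0.3], [[0, 0, 0], 0, -0.3], [[0, 0, -0.1], 0, -0.3], [[0, 0, -0.2], 0, -0.3], [[0, 0, -0.25], 0, -0.3], [[0, 0, -0.05], 0, 0.1], [[0, 0, 0], 0, 0.1]]}}

```text
clock: 22.98
eef_pos: [0.5682, -0.0517, 0.1687]
orientation: [2.102, 2.332, 0.001]
ft_force: [-1.2, -0.1, -0.2]
finger_gap: 0.0472
grip_force: 0.0
```

```bash
python3 - <<'E'
from h import *
to((.45,.2826,.045),-1.8)
T,S=cam("top"),cam("side"); cv2.imwrite("pics/t3.png",T["img"][:,:,::-1]);cv2.imwrite("pics/s3.png",S["img"][:,:,::-1])
def sh(nm,c,lo,hi,roi,z,amin=30):
    for m,a,b,n in blobs(c,lo,hi,roi,amin): print(nm,n,plane(c,m,z).round(4),plane(c,a,z)[:2].round(4),plane(c,b,z)[:2].round(4))
B=((100,120,60),(125,255,255))
sh("T blue",T,*B,(170,185,250,245),.008);sh("S blue",S,*B,(220,260,330,310),.008)
sh("T tw",T,(0,0,75),(180,70,255),(214,200,236,240),.005);sh("S tw",S,(0,0,75),(180,70,255),(248,258,296,280),.005)
R=((170,100,60),(180,255,255)); sh("T red",T,*R,(250,140,420,245),.01,3); sh("S red",S,*R,(220,180,330,215),.01,3)
E
```

```text
t 22.98 pos [ 0.5682 -0.0517  0.1687] psi 0.103 shift [ 1.723 -0.415  0.619] twist 12.69 j6 -0.39
T blue 73 [0.4513 0.3507 0.008 ] [0.4861 0.3454] [0.4172 0.3558]
T blue 87 [0.4362 0.4235 0.008 ] [0.4699 0.4296] [0.3999 0.4169]
S blue 140 [0.4514 0.3528 0.008 ] [0.4887 0.3475] [0.4159 0.358 ]
S blue 213 [0.4352 0.4252 0.008 ] [0.471  0.4309] [0.3983 0.4194]
T tw 65 [0.4816 0.2771 0.005 ] [0.5166 0.2696] [0.452  0.2835]
T tw 231 [0.4149 0.2517 0.005 ] [0.4786 0.2382] [0.3714 0.2609]
S tw 181 [0.4502 0.2851 0.005 ] [0.5123 0.2756] [0.395  0.2935]
```

{"op": "jog_arm", "data": {"plan": [[[0.216, -0.051, 0], 0, 0.1], [[0.216, -0.051, 0], 0, 0.1], [[0.216, -0.051, 0], 0, 0.1], [[0.216, -0.051, 0], 0, 0.1], [[0.216, -0.051, 0], 0, 0.1], [[0.216, -0.051, 0], 0, 0.1], [[0.216, -0.051, 0], 0, 0.1], [[0.216, -0.051, 0], 0, 0.1]]}}

```text
clock: 24.08
eef_pos: [0.4494, 0.2846, 0.166]
orientation: [-2.103, -2.332, 0.005]
ft_force: [0.2, 0.9, -0.1]
finger_gap: 0.0469
grip_force: 0.0
```

{"op": "jog_arm", "data": {"plan": [[[0, 0, 0], 1, 0.1], [[0, 0, 0], 1, 0.1], [[0, 0, 0], 1, 0.1], [[0, 0, 0], 1, 0.1], [[0, 0, 0], 1, 0.1], [[0, 0, 0], 1, 0.1], [[0, 0, 0], 1, 0.1], [[0, 0, 0], 1, 0.1]]}}

```text
clock: 25.08
eef_pos: [0.4499, 0.2832, 0.166]
orientation: [3.055, 0.73, -0.007]
ft_force: [-0.0, 0.1, 0.1]
finger_gap: 0.0472
grip_force: 0.0
```

{"op": "jog_arm", "data": {"plan": [[[0, 0, 0.15], 1, 0.1], [[0, 0, 0.15], 1, 0.1], [[0, 0, 0.15], 1, 0.1], [[0, 0, 0.15], 1, 0.1], [[0, 0, 0], 0.4, 0.1], [[0, 0, 0], 0, 0.1]]}}

```text
clock: 25.82
eef_pos: [0.4497, 0.2831, 0.046]
orientation: [3.126, -0.29, -0.006]
ft_force: [-0.2, -0.1, 0.3]
finger_gap: 0.0468
grip_force: 0.0
```

```bash
python3 - <<'E'
from h import *
to((.4515,.2838,-.006),-1.756)
S=cam("side")
for m,a,b,n in blobs(S,(0,0,75),(180,70,255),(248,262,296,280),20): print("S",n,plane(S,m,.005).round(4),plane(S,a,.005)[:2].round(4),plane(S,b,.005)[:2].round(4))
E
```

```text
t 25.82 pos [0.4497 0.2831 0.046 ] psi -1.756 shift [ 0.008 -0.005  0.26 ] twist 0.0 j6 2.11
S 181 [0.4499 0.285  0.005 ] [0.5124 0.2755] [0.395  0.2932]
```

{"op": "jog_arm", "data": {"plan": [[[0, -0.005, 0.12], 0, 0.1], [[0, 0, 0.08], 0, 0.1], [[0, 0, 0.03], 0, 0.1], [[0, 0, 0.015], 0, 0.1], [[0, 0, 0.01], 0, 0.1], [[0, 0, 0], 0, 0.1]]}}

```text
clock: 26.62
eef_pos: [0.4515, 0.2848, -0.0028]
orientation: [-3.128, 0.291, -0.001]
ft_force: [-0.7, -1.1, 1.1]
finger_gap: 0.0474
grip_force: 0.0
```

{"op": "jog_arm", "data": {"plan": [[[0, 0, 0], 0, -1], [[0, 0, 0], 0, -1], [[0, 0, 0], 0, -1], [[0, 0, 0], 0, -1]]}}

```text
clock: 27.12
eef_pos: [0.4515, 0.2848, -0.0026]
orientation: [-3.128, 0.291, -0.001]
ft_force: [-0.8, -1.0, 6.1]
finger_gap: 0.0097
grip_force: 60.1
```

{"op": "jog_arm", "data": {"plan": [[[0, 0, -0.05], 0, -1], [[0, 0, -0.2], 0, -1], [[0, 0, -0.2], 0, -1], [[0, 0, -0.2], 0, -1], [[0, 0, -0.2], 0, -1], [[0, 0, 0], 0, -1]]}}

```text
clock: 27.88
eef_pos: [0.4533, 0.2856, 0.1703]
orientation: [-3.125, 0.291, -0.011]
ft_force: [1.2, -0.0, -1.0]
finger_gap: 0.0096
grip_force: 59.4
```

{"op": "jog_arm", "data": {"plan": [[[0.11, 0.17, 0], 0, -1], [[0.11, 0.17, 0], 0, -1], [[0.11, 0.17, 0], 0, -1], [[0.11, 0.17, 0], 0, -1], [[0.11, 0.17, 0], 0, -1], [[0.11, 0.17, 0], 0, -1], [[0.11, 0.17, 0], 0, -1], [[0.11, 0.17, 0], 0, -1]]}}

```text
clock: 28.88
eef_pos: [0.5734, -0.0162, 0.1655]
orientation: [-3.128, 0.292, 0.004]
ft_force: [-0.3, -0.1, -0.7]
finger_gap: 0.0097
grip_force: 59.4
```

{"op": "jog_arm", "data": {"plan": [[[0, 0, 0], -1, -1], [[0, 0, 0], -1, -1], [[0, 0, 0], -1, -1], [[0, 0, 0], -1, -1], [[0, 0, 0], -1, -1], [[0, 0, 0], -1, -1], [[0, 0, 0], -1, -1], [[0, 0, 0], -1, -1]]}}

```text
clock: 29.88
eef_pos: [0.5729, -0.0149, 0.1654]
orientation: [-2.741, -1.532, 0.004]
ft_force: [-0.4, -0.1, -0.4]
finger_gap: 0.0095
grip_force: 59.4
```

{"op": "jog_arm", "data": {"plan": [[[0, 0, 0], -1, -1], [[0, 0, 0], -1, -1], [[0, 0, 0], -1, -1], [[0, 0, 0], -1, -1], [[0, 0, 0], -0.4, -1], [[0, 0, 0], 0, -1]]}}

```text
clock: 30.62
eef_pos: [0.5731, -0.015, 0.1657]
orientation: [-2.103, -2.331, 0.002]
ft_force: [-1.0, 0.0, 0.4]
finger_gap: 0.0097
grip_force: 59.4
```

```bash
python3 - <<'E'
from h import *
to((.575,-.0155,.045),.105)
T,S=cam("top"),cam("side")
a=cv2.resize(T["img"][140:240,240:350],None,fx=3.5,fy=3.5,interpolation=cv2.INTER_CUBIC);b=cv2.resize(S["img"][135:245,200:310],None,fx=3.5,fy=3.5,interpolation=cv2.INTER_CUBIC)
a=cv2.copyMakeBorder(a,0,35,0,0,cv2.BORDER_CONSTANT)
cv2.imwrite("pics/p2.png",np.clip(np.hstack([a,b]).astype(float)*1.4,0,255).astype(np.uint8)[:,:,::-1])
E
```

```text
t 30.62 pos [ 0.5731 -0.015   0.1657] psi 0.103 shift [-0.004  0.009  0.603] twist -0.02 j6 -0.32
```

View pics/p2.png

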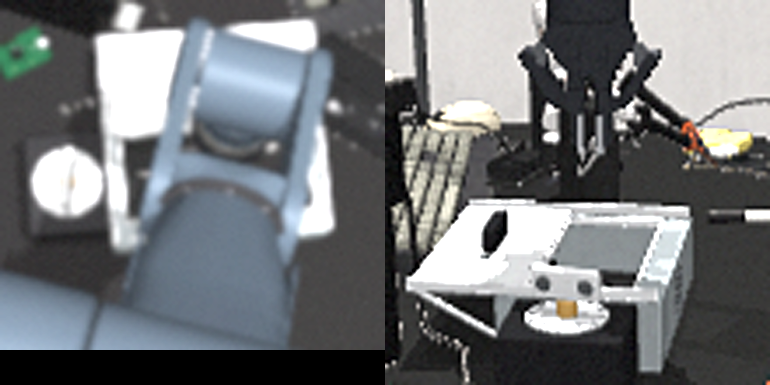

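The tweezers are held level between the fingertips at (590,160) in the side crop, above the port. Lower, release, rise.

{"op": "jog_arm", "data": {"plan": [[[0, 0, 0.15], 0, -1], [[0, 0, 0.15], 0, -1], [[0, 0, 0.15], 0, -1], [[0, 0, 0.1], 0, -1], [[0, 0, 0.05], 0, -1], [[0, 0, 0], 0, -1]]}}

```text
clock: 31.48
eef_pos: [0.5737, -0.0151, 0.0464]
orientation: [-2.103, -2.332, 0.001]
ft_force: [0.2, 0.6, -0.6]
finger_gap: 0.0099
grip_force: 59.4
```

{"op": "jog_arm", "data": {"plan": [[[0, 0, 0], 0, -0.3], [[0, 0, 0], 0, -0.3], [[0, 0, 0], 0, -0.3], [[0, 0, -0.1], 0, -0.3], [[0, 0, -0.2], 0, -0.3], [[0, 0, -0.25], 0, -0.3], [[0, 0, -0.05], 0, 0.1], [[0, 0, 0], 0, 0.1]]}}

```text
clock: 32.48
eef_pos: [0.5742, -0.0151, 0.1677]
orientation: [2.103, 2.332, 0.001]
ft_force: [-0.3, 0.4, -0.3]
finger_gap: 0.0469
grip_force: 0.0
```

```bash
cat > m.py <<'E'
from h import *
T,S=cam("top"),cam("side"); n=str(env.observe()["clock"]); cv2.imwrite(f"pics/t{n}.png",T["img"][:,:,::-1]);cv2.imwrite(f"pics/s{n}.png",S["img"][:,:,::-1])
def sh(nm,c,lo,hi,roi,z,amin=20):
    for m,a,b,n in blobs(c,lo,hi,roi,amin): print(nm,n,plane(c,m,z).round(4),plane(c,a,z)[:2].round(4),plane(c,b,z)[:2].round(4))
B=((100,120,60),(125,255,255))
sh("T blue",T,*B,(170,185,250,245),.008);sh("S blue",S,*B,(220,260,330,310),.008)
sh("S tw",S,(0,0,75),(180,70,255),(248,258,296,280),.005)
E
python3 - <<'E'
from m import *
to((.4514,.3515,.045),-1.715)
E
```

```text
T blue 70 [0.4532 0.3503 0.008 ] [0.4863 0.3462] [0.417  0.3548]
T blue 86 [0.4366 0.4236 0.008 ] [0.4699 0.4294] [0.3998 0.4172]
S blue 138 [0.4518 0.3529 0.008 ] [0.4887 0.3474] [0.4164 0.3581]
S blue 218 [0.4352 0.4249 0.008 ] [0.4711 0.4306] [0.3983 0.4191]
t 32.58 pos [ 0.5729 -0.0149  0.1657] psi 0.103 shift [ 1.885 -0.415  0.604] twist 12.12 j6 -0.32
```

{"op": "jog_arm", "data": {"plan": [[[0.236, -0.052, 0], 0, 0.1], [[0.236, -0.052, 0], 0, 0.1], [[0.236, -0.052, 0], 0, 0.1], [[0.236, -0.052, 0], 0, 0.1], [[0.236, -0.052, 0], 0, 0.1], [[0.236, -0.052, 0], 0, 0.1], [[0.236, -0.052, 0], 0, 0.1], [[0.236, -0.052, 0], 0, 0.1]]}}

```text
clock: 33.58
eef_pos: [0.4506, 0.3527, 0.1649]
orientation: [-2.103, -2.332, 0.006]
ft_force: [1.0, 0.7, -0.1]
finger_gap: 0.0469
grip_force: 0.0
```

{"op": "jog_arm", "data": {"plan": [[[0, 0, 0], 1, 0.1], [[0, 0, 0], 1, 0.1], [[0, 0, 0], 1, 0.1], [[0, 0, 0], 1, 0.1], [[0, 0, 0], 1, 0.1], [[0, 0, 0], 1, 0.1], [[0, 0, 0], 1, 0.1], [[0, 0, 0], 1, 0.1]]}}

```text
clock: 34.58
eef_pos: [0.4511, 0.3512, 0.1648]
orientation: [3.055, 0.73, -0.007]
ft_force: [-0.4, 0.8, 0.3]
finger_gap: 0.0469
grip_force: 0.0
```

{"op": "jog_arm", "data": {"plan": [[[0, 0, 0.15], 1, 0.1], [[0, 0, 0.15], 1, 0.1], [[0, 0, 0.15], 1, 0.1], [[0, 0, 0.15], 1, 0.1], [[0, 0, 0], 0.1, 0.1], [[0, 0, 0], 0, 0.1]]}}

```text
clock: 35.33
eef_pos: [0.4521, 0.3518, 0.0467]
orientation: [3.134, -0.218, -0.001]
ft_force: [0.4, -0.6, 0.1]
finger_gap: 0.0469
grip_force: 0.0
```

```bash
python3 - <<'E'
from m import *
to((.4515,.352,-.004),-1.711)
E
```

```text
S blue 137 [0.4518 0.353  0.008 ] [0.4887 0.3475] [0.4164 0.3583]
S blue 208 [0.4349 0.4256 0.008 ] [0.4708 0.4314] [0.3982 0.4196]
S tw 34 [0.4825 0.2652 0.005 ] [0.488  0.2217] [0.4784 0.2979]
t 35.42 pos [0.4529 0.3522 0.0478] psi -1.71 shift [-0.007  0.002  0.259] twist 0.01 j6 2.18
```

{"op": "jog_arm", "data": {"plan": [[[0, 0, 0.12], 0, 0.1], [[0, 0, 0.08], 0, 0.1], [[0, 0, 0.03], 0, 0.1], [[0, 0, 0.01], 0, 0.1], [[0, 0, 0.005], 0, 0.1], [[0, 0, 0], 0, 0.1]]}}

```text
clock: 36.17
eef_pos: [0.4526, 0.352, -0.0017]
orientation: [-3.133, 0.221, -0.001]
ft_force: [-0.8, -0.3, 0.2]
finger_gap: 0.047
grip_force: 0.0
```

{"op": "jog_arm", "data": {"plan": [[[0, 0, 0], 0, -1], [[0, 0, 0], 0, -1], [[0, 0, 0], 0, -1], [[0, 0, 0], 0, -1]]}}

```text
clock: 36.67
eef_pos: [0.4524, 0.3519, -0.0017]
orientation: [-3.134, 0.221, -0.001]
ft_force: [-0.4, -0.8, 4.0]
finger_gap: 0.0112
grip_force: 58.8
```

{"op": "jog_arm", "data": {"plan": [[[0, 0, -0.05], 0, -1], [[0, 0, -0.2], 0, -1], [[0, 0, -0.2], 0, -1], [[0, 0, -0.2], 0, -1], [[0, 0, -0.2], 0, -1], [[0, 0, 0], 0, -1]]}}

```text
clock: 37.42
eef_pos: [0.4544, 0.353, 0.1716]
orientation: [-3.13, 0.22, -0.011]
ft_force: [0.2, 0.0, -0.2]
finger_gap: 0.0112
grip_force: 58.8
```

{"op": "jog_arm", "data": {"plan": [[[0.106, 0.233, 0], 0, -1], [[0.106, 0.233, 0], 0, -1], [[0.106, 0.233, 0], 0, -1], [[0.106, 0.233, 0], 0, -1], [[0.106, 0.233, 0], 0, -1], [[0.106, 0.233, 0], 0, -1], [[0.106, 0.233, 0], 0, -1], [[0.106, 0.233, 0], 0, -1]]}}

```text
clock: 38.42
eef_pos: [0.5672, -0.0425, 0.1666]
orientation: [-3.133, 0.221, 0.004]
ft_force: [0.3, -0.1, -0.8]
finger_gap: 0.0109
grip_force: 58.8
```

{"op": "jog_arm", "data": {"plan": [[[0, 0, 0], -1, -1], [[0, 0, 0], -1, -1], [[0, 0, 0], -1, -1], [[0, 0, 0], -1, -1], [[0, 0, 0], -1, -1], [[0, 0, 0], -1, -1], [[0, 0, 0], -1, -1], [[0, 0, 0], -1, -1]]}}

```text
clock: 39.42
eef_pos: [0.5668, -0.0408, 0.1665]
orientation: [-2.705, -1.593, 0.003]
ft_force: [0.8, -0.4, 0.0]
finger_gap: 0.0111
grip_force: 58.8
```

{"op": "jog_arm", "data": {"plan": [[[0, 0, 0], -1, -1], [[0, 0, 0], -1, -1], [[0, 0, 0], -1, -1], [[0, 0, 0], -1, -1], [[0, 0, 0], -0.1, -1], [[0, 0, 0], 0, -1]]}}

```text
clock: 40.17
eef_pos: [0.5674, -0.0409, 0.1672]
orientation: [-2.105, -2.33, 0.001]
ft_force: [-0.1, 0.3, 0.5]
finger_gap: 0.011
grip_force: 58.8
```

```bash
python3 - <<'E'
from m import *
to((.5676,-.0414,.045),.105)
for m,a,b,n in blobs(S,*B,(220,140,300,200),4): print("held",n,m.round(1),a.round(1),b.round(1))
E
```

```text
T blue 86 [0.4366 0.4236 0.008 ] [0.4699 0.4294] [0.3998 0.4172]
S blue 216 [0.4352 0.425  0.008 ] [0.471  0.4307] [0.3983 0.4191]
t 40.27 pos [ 0.5677 -0.041   0.1676] psi 0.102 shift [-0.002 -0.001  0.613] twist -0.02 j6 -0.37
held 16 [262.  174.4] [263.3 171.1] [260.6 177.7]
```

Held well. Lower, release, then the wrench: middle (0.436,0.424), slope 0.17, psi = -1.40.

{"op": "jog_arm", "data": {"plan": [[[0, 0, 0.15], 0, -1], [[0, 0, 0.15], 0, -1], [[0, 0, 0.15], 0, -1], [[0, 0, 0.1], 0, -1], [[0, 0, 0.05], 0, -1], [[0, 0, 0], 0, -1]]}}

```text
clock: 41.02
eef_pos: [0.5677, -0.041, 0.0475]
orientation: [-2.103, -2.332, 0.001]
ft_force: [1.2, -0.1, -0.1]
finger_gap: 0.0115
grip_force: 58.8
```

{"op": "jog_arm", "data": {"plan": [[[0, 0, 0], 0, -0.3], [[0, 0, 0], 0, -0.3], [[0, 0, 0], 0, -0.3], [[0, 0, -0.1], 0, -0.3], [[0, 0, -0.2], 0, -0.3], [[0, 0, -0.25], 0, -0.3], [[0, 0, -0.05], 0, 0.1], [[0, 0, 0], 0, 0.1]]}}

```text
clock: 42.02
eef_pos: [0.5681, -0.0411, 0.1687]
orientation: [2.102, 2.332, 0.001]
ft_force: [-0.2, 0.9, -0.2]
finger_gap: 0.0471
grip_force: 0.0
```

```bash
python3 - <<'E'
from m import *
to((.436,.424,.045),-1.40)
for m,a,b,n in blobs(S,*B,(220,140,300,240),4): print("in port?",n,m.round(1),a.round(1),b.round(1))
E
```

```text
T blue 86 [0.436  0.4235 0.008 ] [0.4699 0.4298] [0.3999 0.4168]
S blue 216 [0.4352 0.425  0.008 ] [0.471  0.4307] [0.3983 0.4191]
t 42.12 pos [ 0.5668 -0.0408  0.1667] psi 0.103 shift [ 2.379 -0.411  0.609] twist 10.02 j6 -0.37
```

{"op": "jog_arm", "data": {"plan": [[[0.238, -0.041, 0], 0, 0.1], [[0.238, -0.041, 0], 0, 0.1], [[0.238, -0.041, 0], 0, 0.1], [[0.238, -0.041, 0], 0, 0.1], [[0.238, -0.041, 0], 0, 0.1], [[0.238, -0.041, 0], 0, 0.1], [[0.238, -0.041, 0], 0, 0.1], [[0.238, -0.041, 0], 0, 0.1]]}}

```text
clock: 43.12
eef_pos: [0.4617, 0.3318, 0.1659]
orientation: [-2.103, -2.332, 0.006]
ft_force: [0.6, 0.2, -1.2]
finger_gap: 0.047
grip_force: 0.0
```

{"op": "jog_arm", "data": {"plan": [[[0.238, -0.041, 0], 0, 0.1], [[0.238, -0.041, 0], 0, 0.1], [[0, 0, 0], 1, 0.1], [[0, 0, 0], 1, 0.1], [[0, 0, 0], 1, 0.1], [[0, 0, 0], 1, 0.1], [[0, 0, 0], 1, 0.1], [[0, 0, 0], 1, 0.1]]}}

```text
clock: 44.12
eef_pos: [0.4361, 0.4231, 0.1655]
orientation: [2.911, 1.178, -0.007]
ft_force: [-0.1, 0.3, 0.4]
finger_gap: 0.0466
grip_force: 0.0
```

{"op": "jog_arm", "data": {"plan": [[[0, 0, 0.15], 1, 0.1], [[0, 0, 0.15], 1, 0.1], [[0, 0, 0.15], 1, 0.1], [[0, 0, 0.15], 1, 0.1], [[0, 0, 0], 0, 0.1], [[0, 0, 0], 0, 0.1]]}}

```text
clock: 44.88
eef_pos: [0.4371, 0.4239, 0.0476]
orientation: [3.129, 0.277, -0.001]
ft_force: [1.1, -0.3, 0.4]
finger_gap: 0.0469
grip_force: 0.0
```

```bash
python3 - <<'E'
from m import *
to((.436,.424,-.003),-1.40)
E
```

```text
S blue 206 [0.435  0.4257 0.008 ] [0.4708 0.4315] [0.3982 0.4198]
t 44.98 pos [0.4378 0.4244 0.0489] psi -1.395 shift [-0.009  0.     0.259] twist 0.03 j6 1.98
```

{"op": "jog_arm", "data": {"plan": [[[0, 0, 0.12], 0, 0.1], [[0, 0, 0.08], 0, 0.1], [[0, 0, 0.03], 0, 0.1], [[0, 0, 0.015], 0, 0.1], [[0, 0, 0.005], 0, 0.1], [[0, 0, 0], 0, 0.1]]}}

```text
clock: 45.72
eef_pos: [0.4374, 0.4241, -0.0017]
orientation: [-3.129, -0.274, -0.001]
ft_force: [0.6, 0.6, -0.2]
finger_gap: 0.0468
grip_force: 0.0
```

{"op": "jog_arm", "data": {"plan": [[[0, 0, 0], 0, -1], [[0, 0, 0], 0, -1], [[0, 0, 0], 0, -1], [[0, 0, 0], 0, -1]]}}

```text
clock: 46.22
eef_pos: [0.4373, 0.424, -0.0016]
orientation: [-3.13, -0.273, -0.001]
ft_force: [-1.0, -1.6, 5.4]
finger_gap: 0.014
grip_force: 60.3
```

{"op": "jog_arm", "data": {"plan": [[[0, 0, -0.05], 0, -1], [[0, 0, -0.2], 0, -1], [[0, 0, -0.2], 0, -1], [[0, 0, -0.2], 0, -1], [[0, 0, -0.2], 0, -1], [[0, 0, 0], 0, -1]]}}

```text
clock: 46.98
eef_pos: [0.4391, 0.4254, 0.1717]
orientation: [-3.126, -0.273, -0.011]
ft_force: [0.3, -0.2, -0.5]
finger_gap: 0.0142
grip_force: 59.6
```

{"op": "jog_arm", "data": {"plan": [[[0.028, 0.243, 0], 0, -1], [[0.028, 0.243, 0], 0, -1], [[0.028, 0.243, 0], 0, -1], [[0.028, 0.243, 0], 0, -1], [[0.028, 0.243, 0], 0, -1], [[0.028, 0.243, 0], 0, -1], [[0.028, 0.243, 0], 0, -1], [[0.028, 0.243, 0], 0, -1]]}}

```text
clock: 47.98
eef_pos: [0.5479, 0.0474, 0.1665]
orientation: [-3.129, -0.273, 0.004]
ft_force: [-0.1, 0.7, -1.8]
finger_gap: 0.0142
grip_force: 59.6
```

{"op": "jog_arm", "data": {"plan": [[[0.028, 0.243, 0], 0, -1], [[0.028, 0.243, 0], 0, -1], [[0, 0, 0], -1, -1], [[0, 0, 0], -1, -1], [[0, 0, 0], -1, -1], [[0, 0, 0], -1, -1], [[0, 0, 0], -1, -1], [[0, 0, 0], -1, -1]]}}

```text
clock: 48.98
eef_pos: [0.5754, -0.0447, 0.1663]
orientation: [-2.693, -1.613, 0.004]
ft_force: [-0.5, -0.7, -1.1]
finger_gap: 0.014
grip_force: 59.6
```

{"op": "jog_arm", "data": {"plan": [[[0, 0, 0], -1, -1], [[0, 0, 0], -1, -1], [[0, 0, 0], -1, -1], [[0, 0, 0], -1, -1], [[0, 0, 0], 0, -1]]}}

```text
clock: 49.6
eef_pos: [0.5756, -0.0447, 0.1666]
orientation: [-2.104, -2.33, 0.002]
ft_force: [-0.4, 0.0, -1.3]
finger_gap: 0.0142
grip_force: 59.6
```

```bash
python3 - <<'E'
from m import *
to((.5772,-.0453,.047),.105)
for m,a,b,n in blobs(S,*B,(220,140,300,200),4): print("held",n,m.round(1),a.round(1),b.round(1))
E
```

```text
t 49.7 pos [ 0.576  -0.0448  0.167 ] psi 0.101 shift [-0.003  0.006  0.6  ] twist -0.03 j6 -0.37
held 25 [259.8 173.7] [261.5 169.8] [258.3 177.3]
```

{"op": "jog_arm", "data": {"plan": [[[0, 0, 0.15], 0, -1], [[0, 0, 0.15], 0, -1], [[0, 0, 0.15], 0, -1], [[0, 0, 0.1], 0, -1], [[0, 0, 0.05], 0, -1], [[0, 0, 0], 0, -1]]}}

```text
clock: 50.45
eef_pos: [0.5762, -0.0449, 0.0473]
orientation: [-2.104, -2.332, 0.001]
ft_force: [0.6, 0.9, -2.2]
finger_gap: 0.0139
grip_force: 59.6
```

{"op": "jog_arm", "data": {"plan": [[[0, 0, 0], 0, -0.3], [[0, 0, 0], 0, -0.3], [[0, 0, 0], 0, -0.3], [[0, 0, -0.1], 0, -0.3], [[0, 0, -0.2], 0, -0.3], [[0, 0, -0.25], 0, -0.3], [[0, 0, -0.05], 0, 0], [[0, 0, 0], 0, 0]]}}

```text
clock: 51.45
eef_pos: [0.5768, -0.045, 0.1687]
orientation: [2.102, 2.332, 0.001]
ft_force: [1.1, 0.3, -1.4]
finger_gap: 0.0427
grip_force: 0.0
```

{"op": "jog_arm", "data": {"plan": [[[-0.22, 0, 0], 0, 0], [[-0.22, 0, 0], 0, 0], [[-0.22, 0, 0], 0, 0], [[-0.22, 0, 0], 0, 0], [[-0.22, 0, 0], 0, 0], [[-0.22, 0, 0], 0, 0]]}}

```text
clock: 52.2
eef_pos: [0.6027, -0.3082, 0.1652]
orientation: [-2.101, -2.33, 0.001]
ft_force: [-0.3, 0.4, -0.7]
finger_gap: 0.0429
grip_force: 0.0
```

```bash
python3 - <<'E'
from m import *
a=cv2.resize(T["img"][130:250,160:360],None,fx=2.4,fy=2.4,interpolation=cv2.INTER_CUBIC);b=cv2.resize(S["img"][175:300,210:310],None,fx=2.9,fy=2.9,interpolation=cv2.INTER_CUBIC)[:288]
a=a[:,:480]; b=cv2.copyMakeBorder(b,0,288-b.shape[0],0,0,cv2.BORDER_CONSTANT)
cv2.imwrite("pics/p3.png",np.clip(np.hstack([a,b]).astype(float)*1.8,0,255).astype(np.uint8)[:,:,::-1])
E
```

```text
(no output)
```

View pics/p3.png

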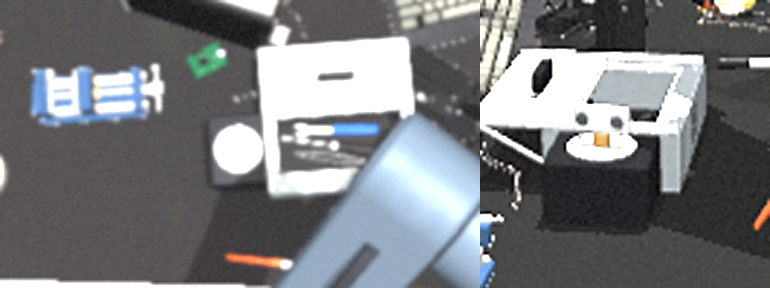

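The top crop shows the wrench, tweezers and driver blades lying inside the port at (280-380,125-170), nothing sticking out. Next is the shutter handle at (0.666,-0.005).

{"op": "jog_arm", "data": {"plan": [[[0.211, 0.067, 0], 0, 0], [[0.211, 0.067, 0], 0, 0], [[0.211, 0.067, 0], 0, 0], [[0.211, 0.067, 0], 0, 0], [[0.211, 0.067, 0], 0, 0], [[0.211, 0.067, 0], 0, 0], [[0.211, 0.067, 0], 0, 0], [[0, 0, 0.15], 0, 0]]}}

```text
clock: 53.3
eef_pos: [0.6674, 0.0005, 0.1382]
orientation: [2.097, 2.338, 0.004]
ft_force: [0.0, 0.7, -0.9]
finger_gap: 0.0428
grip_force: 0.0
```

{"op": "jog_arm", "data": {"plan": [[[0, 0, 0.15], 0, 0], [[0, 0, 0.07], 0, 0], [[0, 0, 0.03], 0, 0], [[0, 0, 0], 0, 0]]}}

```text
clock: 53.8
eef_pos: [0.6667, -0.0041, 0.0878]
orientation: [-2.104, -2.333, 0.0]
ft_force: [0.3, -0.4, 0.2]
finger_gap: 0.0429
grip_force: 0.0
```

{"op": "jog_arm", "data": {"plan": [[[0, 0, 0], 0, -1], [[0, 0, 0], 0, -1], [[0, 0, 0], 0, -1], [[0, 0, 0], 0, -1]]}}

```text
clock: 54.3
eef_pos: [0.6676, -0.0044, 0.0893]
orientation: [2.102, 2.332, 0.002]
ft_force: [-0.3, -0.4, 6.0]
finger_gap: 0.0118
grip_force: 61.5
```

{"op": "jog_arm", "data": {"plan": [[[0, -0.08, 0], 0, -1], [[0, -0.09, 0], 0, -1], [[0, -0.09, 0], 0, -1], [[0, -0.09, 0], 0, -1], [[0, -0.08, 0], 0, -1], [[0, -0.015, 0], 0, -1], [[0, 0, 0], 0, -1]]}}

```text
clock: 55.18
eef_pos: [0.5793, -0.0136, 0.0893]
orientation: [2.102, 2.331, 0.002]
ft_force: [0.4, -0.4, 8.1]
finger_gap: 0.0121
grip_force: 61.8
```

{"op": "jog_arm", "data": {"plan": [[[0, -0.01, 0], 0, -1], [[0, -0.01, 0], 0, -1], [[0, 0, 0], 0, -1]]}}

```text
clock: 55.55
eef_pos: [0.5764, -0.014, 0.0893]
orientation: [2.101, 2.33, 0.004]
ft_force: [2.4, 0.6, 7.5]
finger_gap: 0.012
grip_force: 61.7
```

{"op": "jog_arm", "data": {"plan": [[[0, -0.01, 0], 0, -1], [[0, -0.01, 0], 0, -1], [[0, 0, 0], 0, -1]]}}

```text
clock: 55.92
eef_pos: [0.5725, -0.0144, 0.0893]
orientation: [2.101, 2.33, 0.005]
ft_force: [2.1, 1.2, 6.8]
finger_gap: 0.0118
grip_force: 61.7
```

{"op": "jog_arm", "data": {"plan": [[[0, -0.01, 0], 0, -1], [[0, -0.01, 0], 0, -1], [[0, 0, 0], 0, -1]]}}

```text
clock: 56.3
eef_pos: [0.5692, -0.0147, 0.0893]
orientation: [2.1, 2.329, 0.006]
ft_force: [3.1, 1.5, 5.8]
finger_gap: 0.0116
grip_force: 61.6
```

{"op": "jog_arm", "data": {"plan": [[[0, -0.008, 0], 0, -1], [[0, -0.008, 0], 0, -1], [[0, 0, 0], 0, -1]]}}

```text
clock: 56.68
eef_pos: [0.5692, -0.0147, 0.0893]
orientation: [2.098, 2.324, 0.014]
ft_force: [8.8, 4.8, 0.6]
finger_gap: 0.0122
grip_force: 60.9
```

The shutter stopped at (0.5692,-0.0147), which is the measured port centre, and the resistance jumped to 10 N: it is on its stop. Release and go above the key.

{"op": "jog_arm", "data": {"plan": [[[0, 0.012, 0], 0, -1], [[0, 0, 0], 0, 0], [[0, 0, 0], 0, 0], [[0, 0, 0], 0, 0], [[0, 0, -0.1], 0, 0], [[0, 0, -0.15], 0, 0], [[0, 0, -0.15], 0, 0], [[0, 0, 0], 0, 0]]}}

```text
clock: 57.68
eef_pos: [0.5666, -0.015, 0.1699]
orientation: [2.101, 2.33, 0.003]
ft_force: [-0.3, 0.0, -0.8]
finger_gap: 0.0426
grip_force: 0.0
```

{"op": "jog_arm", "data": {"plan": [[[0.2, 0, 0], 0, 0], [[0.2, 0, 0], 0, 0], [[0.2, 0, 0], 0, 0], [[0.2, 0, 0], 0, 0], [[0, 0, 0], -1, 0], [[0, 0, 0], -1, 0], [[0, 0, 0], -1, 0], [[0, 0, 0], -1, 0]]}}

```text
clock: 58.68
eef_pos: [0.5475, 0.1444, 0.1663]
orientation: [-1.312, -2.851, 0.003]
ft_force: [-0.1, 0.9, -0.5]
finger_gap: 0.043
grip_force: 0.0
```

{"op": "jog_arm", "data": {"plan": [[[0, 0, 0], -1, 0], [[0, 0, 0], -1, 0], [[0, 0, 0], -1, 0], [[0, 0, 0], -1, 0], [[0, 0, 0], -1, 0], [[0, 0, 0], -1, 0], [[0, 0, 0], -0.7, 0], [[0, 0, 0], 0, 0]]}}

```text
clock: 59.68
eef_pos: [0.5478, 0.1444, 0.1665]
orientation: [0.214, -3.131, 0.0]
ft_force: [-0.1, -0.7, -0.1]
finger_gap: 0.0428
grip_force: 0.0
```

```bash
python3 - <<'E'
from m import *
to((.551,.144,.09),1.708)
a=cv2.resize(T["img"][140:220,235:345],None,fx=3.2,fy=3.2,interpolation=cv2.INTER_CUBIC);b=cv2.resize(S["img"][155:255,205:295],None,fx=4,fy=4,interpolation=cv2.INTER_CUBIC)
a=cv2.copyMakeBorder(a,0,400-a.shape[0],0,0,cv2.BORDER_CONSTANT)
cv2.imwrite("pics/p4.png",np.clip(np.hstack([a,b]).astype(float)*1.1,0,255).astype(np.uint8)[:,:,::-1])
E
```

```text
t 59.77 pos [0.5481 0.1444 0.167 ] psi 1.707 shift [-0.014 -0.004  0.385] twist -0.01 j6 -1.65
```

View pics/p4.png

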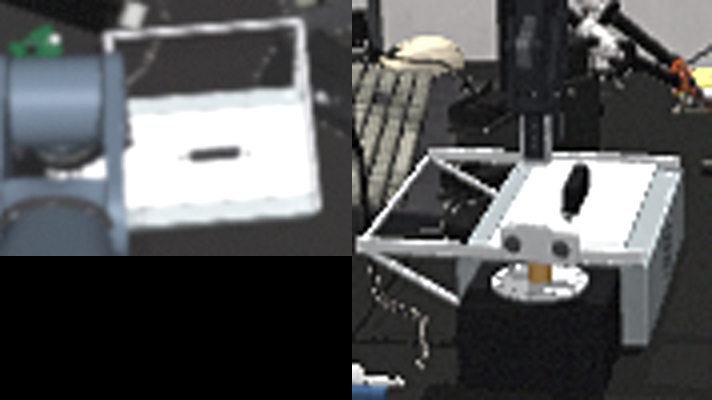

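The shutter covers the port. The key's bar is seen broadside at (540,245) right under the fingers at (537,155). Down and grip.

{"op": "jog_arm", "data": {"plan": [[[-0.014, 0, 0.12], 0, 0], [[0, 0, 0.12], 0, 0], [[0, 0, 0.07], 0, 0], [[0, 0, 0.04], 0, 0], [[0, 0, 0.03], 0, 0], [[0, 0, 0], 0, 0]]}}

```text
clock: 60.52
eef_pos: [0.5517, 0.1449, 0.0919]
orientation: [0.216, -3.134, -0.0]
ft_force: [0.3, 1.3, 0.1]
finger_gap: 0.0428
grip_force: 0.0
```

{"op": "jog_arm", "data": {"plan": [[[0, 0, 0], 0, -1], [[0, 0, 0], 0, -1], [[0, 0, 0], 0, -1], [[0, 0, 0], 0, -1]]}}

```text
clock: 61.02
eef_pos: [0.5536, 0.1421, 0.0929]
orientation: [-0.214, 3.131, -0.006]
ft_force: [1.5, -9.5, 0.4]
finger_gap: 0.009
grip_force: 57.9
```

{"op": "jog_arm", "data": {"plan": [[[0, -0.018, 0], 0, -1], [[0, 0, 0], 0, -1], [[0, 0, 0], 0.5, -1], [[0, 0, 0], 0.5, -1], [[0, 0, 0], 0.5, -1], [[0, 0, 0], 0, -1]]}}

```text
clock: 61.78
eef_pos: [0.5536, 0.1417, 0.0929]
orientation: [0.133, 3.135, -0.0]
ft_force: [2.2, 1.0, 5.0]
finger_gap: 0.0084
grip_force: 58.7
```

```bash
python3 - <<'E'
from h import *
to((.5536,.142,.092)); s=env.observe(); print(s["ft_force"].round(1),s["ft_torque"].round(2),s["finger_gap"])
E
```

```text
t 61.77 pos [0.5536 0.1417 0.0929] psi 1.486 shift [0.    0.002 0.004] twist None j6 -1.43
[2.2 1.  5. ] [ 0.11 -0.42 -0.06] 0.00844134683310799
```

{"op": "jog_arm", "data": {"plan": [[[0, 0, 0], 0.9, -1], [[0, 0, 0], 0.9, -1], [[0, 0, 0], 0.9, -1], [[0, 0, 0], 0.9, -1], [[0, 0, 0], 0.9, -1], [[0, 0, 0], 0.9, -1], [[0, 0, 0], 0.9, -1], [[0, 0, 0], 0.9, -1]]}}

```text
clock: 62.78
eef_pos: [0.5531, 0.1411, 0.0929]
orientation: [1.73, 2.619, 0.0]
ft_force: [2.3, -0.7, 4.9]
finger_gap: 0.009
grip_force: 58.7
```

```bash
python3 - <<'E'
from h import *
to((.5536,.142,.092)); s=env.observe(); print(s["ft_force"].round(1),s["ft_torque"].round(2),s["finger_gap"])
E
```

```text
t 62.77 pos [0.5531 0.1411 0.0929] psi 0.403 shift [0.003 0.004 0.004] twist None j6 -0.35
[ 2.3 -0.7  4.9] [-0.24 -0.29  0.21] 0.008981889538107812
```

{"op": "jog_arm", "data": {"plan": [[[0, 0, 0], 0.9, -1], [[0, 0, 0], 0.9, -1], [[0, 0, 0], 0.9, -1], [[0, 0, 0], 0.9, -1], [[0, 0, 0], 0.9, -1], [[0, 0, 0], 0.9, -1], [[0, 0, 0], 0.9, -1], [[0, 0, 0], 0.9, -1]]}}

```text
clock: 63.78
eef_pos: [0.5523, 0.1412, 0.0928]
orientation: [2.832, 1.357, 0.0]
ft_force: [1.0, -0.3, 8.4]
finger_gap: 0.0082
grip_force: 58.9
```

{"op": "jog_arm", "data": {"plan": [[[0, 0, 0], 0.9, -1], [[0, 0, 0], 0.9, -1], [[0, 0, 0], 0.9, -1], [[0, 0, 0], 0.9, -1], [[0, 0, 0], 0.9, -1], [[0, 0, 0], 0.9, -1], [[0, 0, 0], 0.9, -1], [[0, 0, 0], 0.9, -1]]}}

```text
clock: 64.78
eef_pos: [0.5521, 0.1418, 0.0928]
orientation: [-3.128, 0.293, -0.0]
ft_force: [0.1, 1.5, 7.4]
finger_gap: 0.0086
grip_force: 58.9
```

{"op": "jog_arm", "data": {"plan": [[[0, 0, 0], 0.9, -1], [[0, 0, 0], 0.9, -1], [[0, 0, 0], 0.9, -1], [[0, 0, 0], 0.9, -1], [[0, 0, 0], 0.9, -1], [[0, 0, 0], 0, -1]]}}

```text
clock: 65.53
eef_pos: [0.5524, 0.1423, 0.0928]
orientation: [-2.855, 1.309, -0.001]
ft_force: [-0.2, 3.0, 6.3]
finger_gap: 0.0087
grip_force: 59.0
```

```bash
python3 - <<'E'
from h import *
to((.5536,.142,.092)); s=env.observe(); print(s["ft_force"].round(1),s["ft_torque"].round(2),s["finger_gap"])
E
```

```text
t 65.53 pos [0.5524 0.1423 0.0928] psi -2.43 shift [ 0.005 -0.004  0.004] twist None j6 2.49
[-0.2  3.   6.3] [ 0.55  0.06 -0.1 ] 0.008669428627177119
```

{"op": "jog_arm", "data": {"plan": [[[0, 0, 0], 0, -0.2], [[0, 0, 0], 0, -0.2], [[0, 0, 0], 0, -0.2], [[0, 0, -0.1], 0, -0.2], [[0, 0, -0.15], 0, -0.2], [[0, 0, 0], 0, -0.2]]}}

```text
clock: 66.28
eef_pos: [0.5537, 0.1413, 0.1437]
orientation: [-2.854, 1.309, -0.006]
ft_force: [0.2, -0.1, 0.4]
finger_gap: 0.0343
grip_force: 0.0
```

{"op": "jog_arm", "data": {"plan": [[[0, 0, 0], -1, -0.2], [[0, 0, 0], -1, -0.2], [[0, 0, 0], -1, -0.2], [[0, 0, 0], -1, -0.2], [[0, 0, 0], -1, -0.2], [[0, 0, 0], -1, -0.2], [[0, 0, 0], -1, -0.2], [[0, 0, 0], -1, -0.2]]}}

```text
clock: 67.28
eef_pos: [0.5512, 0.1411, 0.1406]
orientation: [-3.095, -0.538, 0.004]
ft_force: [0.3, -0.6, 0.8]
finger_gap: 0.0343
grip_force: 0.0
```

{"op": "jog_arm", "data": {"plan": [[[0, 0, 0], -1, -0.2], [[0, 0, 0], -1, -0.2], [[0, 0, 0], -1, -0.2], [[0, 0, 0], -1, -0.2], [[0, 0, 0], -1, -0.2], [[0, 0, 0], -1, -0.2], [[0, 0, 0], -1, -0.2], [[0, 0, 0], -1, -0.2]]}}

```text
clock: 68.28
eef_pos: [0.5512, 0.1412, 0.1406]
orientation: [-2.249, -2.191, 0.003]
ft_force: [-0.6, 1.0, -0.1]
finger_gap: 0.0344
grip_force: 0.0
```

{"op": "jog_arm", "data": {"plan": [[[0, 0, 0], -1, -0.2], [[0, 0, 0], -1, -0.2], [[0, 0, 0], -1, -0.2], [[0, 0, 0], -1, -0.2], [[0, 0, 0], -0.95, -0.2], [[0, 0, 0], 0, -0.2]]}}

```text
clock: 69.03
eef_pos: [0.5513, 0.1412, 0.1408]
orientation: [-1.311, -2.853, 0.002]
ft_force: [-0.3, -0.3, -0.2]
finger_gap: 0.0339
grip_force: 0.0
```

```bash
python3 - <<'E'
from h import *
to((.553,.142,.092),.7116)
E
```

```text
t 69.03 pos [0.5513 0.1412 0.1408] psi 0.709 shift [-0.002  0.009  0.244] twist -0.01 j6 -0.65
```

{"op": "jog_arm", "data": {"plan": [[[0, 0.006, 0.1], 0, -0.2], [[0, 0, 0.08], 0, -0.2], [[0, 0, 0.06], 0, -0.2], [[0, 0, 0], 0, -0.2], [[0, 0, 0], 0, -1], [[0, 0, 0], 0, -1], [[0, 0, 0], 0, -1]]}}

```text
clock: 69.9
eef_pos: [0.553, 0.1418, 0.0945]
orientation: [1.309, 2.855, -0.001]
ft_force: [-1.2, -2.5, 2.7]
finger_gap: 0.0081
grip_force: 60.7
```

{"op": "jog_arm", "data": {"plan": [[[0, 0, 0], 0.9, -1], [[0, 0, 0], 0.9, -1], [[0, 0, 0], 0.9, -1], [[0, 0, 0], 0.9, -1], [[0, 0, 0], 0.9, -1], [[0, 0, 0], 0.9, -1], [[0, 0, 0], 0.9, -1], [[0, 0, 0], 0.9, -1]]}}

```text
clock: 70.9
eef_pos: [0.5529, 0.1417, 0.0945]
orientation: [2.593, 1.772, -0.001]
ft_force: [-1.3, -2.6, 3.3]
finger_gap: 0.0085
grip_force: 60.8
```

{"op": "jog_arm", "data": {"plan": [[[0, 0, 0], 0.9, -1], [[0, 0, 0], 0.9, -1], [[0, 0, 0], 0.9, -1], [[0, 0, 0], 0.9, -1], [[0, 0, 0], 0.9, -1], [[0, 0, 0], 0.9, -1], [[0, 0, 0], 0, -1]]}}

```text
clock: 71.78
eef_pos: [0.5528, 0.1418, 0.0945]
orientation: [3.08, 0.614, -0.001]
ft_force: [-1.9, -3.5, 5.4]
finger_gap: 0.0085
grip_force: 61.0
```

```bash
python3 - <<'E'
from h import *
to((.553,.142,.092),.7116); s=env.observe(); print(s["ft_force"].round(1),s["ft_torque"].round(2),s["finger_gap"],s["joint_efforts"].round(2))
E
```

```text
t 71.78 pos [0.5528 0.1418 0.0945] psi -1.177 shift [ 0.001 -0.001  0.012] twist -12.59 j6 1.23
[-1.9 -3.5  5.4] [-0.56  0.32 -0.07] 0.008503771774483904 [  1.52 -40.67 -12.35   0.65  -0.74   0.13]
```

{"op": "jog_arm", "data": {"plan": [[[0, 0, 0], 0.7, -1], [[0, 0, 0], 0.7, -1], [[0, 0, 0], 0.7, -1], [[0, 0, 0], 0, -1]]}}

```text
clock: 72.28
eef_pos: [0.5528, 0.1418, 0.0945]
orientation: [3.139, 0.124, -0.001]
ft_force: [-2.5, -2.5, 4.9]
finger_gap: 0.0083
grip_force: 61.1
```

```bash
cat > k.py <<'E'
from h import *
to((.553,.142,.092)); s=env.observe(); print(s["ft_force"].round(1),s["ft_torque"].round(2),round(s["finger_gap"],4),s["joint_efforts"][5].round(2))
E
python3 k.py
```

```text
t 72.28 pos [0.5528 0.1418 0.0945] psi -1.492 shift [ 0.001 -0.001  0.012] twist None j6 1.55
[-2.5 -2.5  4.9] [-0.58  0.4   0.04] 0.0083 0.04
```

{"op": "jog_arm", "data": {"plan": [[[0, 0, 0], 0.5, -1], [[0, 0, 0], 0.5, -1], [[0, 0, 0], 0, -1]]}}

```text
clock: 72.65
eef_pos: [0.5528, 0.1418, 0.0945]
orientation: [3.139, -0.111, -0.0]
ft_force: [-2.3, -4.1, 4.7]
finger_gap: 0.0086
grip_force: 61.1
```

```bash
python3 k.py
```

```text
t 72.65 pos [0.5528 0.1418 0.0945] psi -1.641 shift [ 0.001 -0.001  0.012] twist None j6 1.7
[-2.3 -4.1  4.7] [-0.53  0.42 -0.01] 0.0086 0.07
```

{"op": "jog_arm", "data": {"plan": [[[0, 0, 0], 0.5, -1], [[0, 0, 0], 0.5, -1]]}}

```text
clock: 72.9
eef_pos: [0.5528, 0.1418, 0.0945]
orientation: [3.121, -0.347, -0.0]
ft_force: [-1.7, -2.8, 4.9]
finger_gap: 0.0082
grip_force: 61.1
```

```bash
python3 k.py
```

```text
t 72.9 pos [0.5528 0.1418 0.0945] psi -1.793 shift [ 0.001 -0.001  0.012] twist None j6 1.85
[-1.7 -2.8  4.9] [-0.47  0.38  0.26] 0.0082 -0.14
```

{"op": "jog_arm", "data": {"plan": [[[0, 0, 0], 0.5, -1], [[0, 0, 0], 0.5, -1]]}}

```text
clock: 73.15
eef_pos: [0.5528, 0.1418, 0.0945]
orientation: [3.087, -0.58, -0.0]
ft_force: [-2.2, -2.7, 3.8]
finger_gap: 0.0089
grip_force: 61.1
```

```bash
python3 k.py
```

```text
t 73.15 pos [0.5528 0.1418 0.0945] psi -1.943 shift [ 0.001 -0.001  0.012] twist None j6 2.0
[-2.2 -2.7  3.8] [-0.48  0.39  0.26] 0.0089 -0.13
```

{"op": "jog_arm", "data": {"plan": [[[0, 0, 0], 0.4, -1], [[0, 0, 0], 0.4, -1]]}}

```text
clock: 73.4
eef_pos: [0.5528, 0.1418, 0.0945]
orientation: [3.046, -0.764, -0.0]
ft_force: [-3.8, -3.7, 5.0]
finger_gap: 0.0085
grip_force: 61.1
```

```bash
python3 k.py
```

```text
t 73.4 pos [0.5528 0.1418 0.0945] psi -2.062 shift [ 0.    -0.001  0.013] twist None j6 2.12
[-3.8 -3.7  5. ] [-0.46  0.43  0.25] 0.0085 -0.05
```

{"op": "jog_arm", "data": {"plan": [[[0, 0, 0], 0.4, -1], [[0, 0, 0], 0.4, -1]]}}

```text
clock: 73.65
eef_pos: [0.5528, 0.1418, 0.0945]
orientation: [2.995, -0.945, -0.0]
ft_force: [-2.5, -1.1, 4.6]
finger_gap: 0.0082
grip_force: 61.1
```

```bash
python3 k.py
```

```text
t 73.65 pos [0.5528 0.1418 0.0945] psi -2.182 shift [ 0.    -0.001  0.012] twist None j6 2.24
[-2.5 -1.1  4.6] [-0.53  0.42  0.24] 0.0082 -0.05
```

{"op": "jog_arm", "data": {"plan": [[[0, 0, 0], 0.4, -1], [[0, 0, 0], 0.4, -1]]}}

```text
clock: 73.9
eef_pos: [0.5528, 0.1418, 0.0946]
orientation: [2.936, -1.111, 0.002]
ft_force: [-1.9, -1.5, 6.0]
finger_gap: 0.0085
grip_force: 94.6
```

```bash
python3 k.py
```

```text
t 73.9 pos [0.5528 0.1418 0.0946] psi -2.294 shift [-0.    -0.001  0.013] twist None j6 2.35
[-1.9 -1.5  6. ] [-0.19  0.49  2.09] 0.0085 1.77
```

{"op": "jog_arm", "data": {"plan": [[[0, 0, 0], 0.4, -1], [[0, 0, 0], 0.4, -1]]}}

```text
clock: 74.15
eef_pos: [0.5528, 0.1417, 0.0948]
orientation: [2.868, -1.272, 0.004]
ft_force: [-2.2, -0.3, 6.9]
finger_gap: 0.0085
grip_force: 153.0
```

```bash
python3 k.py
```

```text
t 74.15 pos [0.5528 0.1417 0.0948] psi -2.406 shift [-0.    -0.001  0.014] twist None j6 2.47
[-2.2 -0.3  6.9] [-0.03  0.46  3.7 ] 0.0085 3.41
```

The torque jumped from 0.25 to 3.7 N m, so the key is on its stop. Let go, rise and look.

{"op": "jog_arm", "data": {"plan": [[[0, 0, 0], 0, -0.2], [[0, 0, 0], 0, -0.2], [[0, 0, 0], 0, -0.2], [[0, 0, 0], 0, -0.2], [[0, 0, -0.05], 0, -0.2], [[0, 0, -0.15], 0, -0.2], [[0, 0, -0.25], 0, -0.2], [[0, 0, -0.1], 0, -0.2]]}}

```text
clock: 75.15
eef_pos: [0.5548, 0.1423, 0.2076]
orientation: [-2.857, 1.299, -0.008]
ft_force: [0.3, 0.1, 0.7]
finger_gap: 0.0345
grip_force: 0.0
```

{"op": "jog_arm", "data": {"plan": [[[-0.1, 0.2, 0], 0, -0.2], [[-0.1, 0.2, 0], 0, -0.2], [[-0.1, 0.2, 0], 0, -0.2], [[-0.1, 0.2, 0], 0, -0.2], [[-0.1, 0.2, 0], 0, -0.2], [[-0.1, 0.2, 0], 0, -0.2], [[0, 0, 0], 0, -0.2], [[0, 0, 0], 0, -0.2]]}}

```text
clock: 76.15
eef_pos: [0.2948, 0.0746, 0.2047]
orientation: [-2.859, 1.3, -0.005]
ft_force: [0.3, -0.8, 1.0]
finger_gap: 0.0342
grip_force: 0.0
```

```bash
python3 - <<'E'
from m import *
a=cv2.resize(T["img"][140:250,165:425],None,fx=2.4,fy=2.4,interpolation=cv2.INTER_CUBIC);b=cv2.resize(S["img"][165:310,180:345],None,fx=2,fy=2,interpolation=cv2.INTER_CUBIC)
w=a.shape[1]; b=cv2.copyMakeBorder(b,0,0,0,w-b.shape[1],cv2.BORDER_CONSTANT)
cv2.imwrite("pics/p5.png",np.vstack([a,b])[:,:,::-1])
s=env.observe(); print(s["clock"],s["eef_pos"],s["ft_force"].round(1))
t0=cv2.imread("pics/topc.png")
E
```

```text
76.25 [0.29529464 0.07462705 0.20444585] [ 0.3  0.1 -0.3]
```

View pics/p5.png

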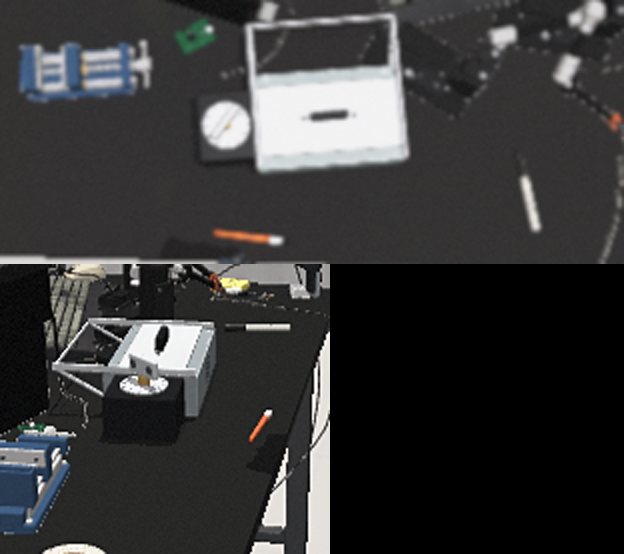

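The final view shows a bare bench except for the marker, brush and tape roll. The shutter is over the port with its handle central at (330,115), the key bar is turned at (226,123), and the arm is clear. Handing in.

```bash
python3 -c "
from cell import env
print(env.job_done())"
```

```text
the job is handed in; nothing more can be done
None
```

I put all five tools down through the port, slid the shutter to its stop, wound the key clockwise to its stop, and handed the job in at about 76 s; the hand-in call returned no verdict.

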